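# Put the contact-lens kit away in its tray

### The arm

A 6-joint arm with a two-finger parallel gripper is mounted at the origin on the work surface. World frame = base frame: x ahead of the robot, y to its left, z up, the work surface at z = 0. Lengths are in mm, angles in degrees, forces in N, time in s.
With the tool pointing down it reaches from about 300 to 850 mm from the base axis. Payload 4.2 kg.
Tool frame: the origin (TCP) lies midway between the tips of the shut fingers; the grasp point (between the pads) lies 19 mm behind it; z points along the fingers, x is the direction in which the jaws open and shut, and the axes are right-handed (so a half turn about z gives the same grasp; the last joint's range is limited). The gripper opens to 91 mm and grips with 3 to 60 N. Pads are 32 mm wide; open, the fingers measure 118 mm over their backs; the gripper's body (76 mm by 178 mm) begins 60 mm behind the grasp point.
Start: joints at [66.119, 18.312, 89.639, -0, 72.044, -1.146], TCP at [222.224, 530.341, 190.476] pointing down, gripper open.
Joint ranges: [-177.97, 177.97], [-48.28, 115.42], [12.27, 149.76], [-77.06, 257.06], [2.81, 150.46], [-146.56, 146.56]. Speed limits (degrees/s): [147.25, 147.25, 180, 180, 180, 180].

### API

Orientations are given as [roll, pitch, yaw] about the fixed x, y, z axes, in that order (R = Rz(yaw) Ry(pitch) Rx(roll)).
In Python, from workcell import monitor, vision, job, models gives the robot as it stands.
- The arm moves only by the shell command python3 -m creep 'ROWS' [FORCE]. ROWS is text: rows parted by semicolons, each of 7 numbers parted by spaces: the shift along the world's x, y, z in cm, then the turn, a rotation vector about the world's x, y, z in rad, then the gripper's target within -1 to 1 (shut at 1, half-way at 0, fully open at -1). In form: tx ty tz ax ay az hand; .... A call has 1 to 12 rows; each row shifts and turns the pose as measured when the row begins; what a row does not reach is not made up. A row lasts 1/12 s, in which the tool goes at most 41.7 mm and 7.16 degrees, less where a joint would pass 70% of its speed; a pose out of reach is approached as far as the arm can. A call is refused whole if a number of a shift passes 4.17 or a number of a turn 0.125, either way. A call with a gripper value outside its range is refused whole. The fingers move at their own pace and stop on an object; FORCE is the grip in N (left out, the last holds). Time passes only in rows, so rows that do not move let the fingers close. It gives the time, the measured TCP pose, the force and the opening at its end, in the units of the state.
- monitor.state(): the state, without advancing time (a new reading comes with each control period).
- vision.grab_frame(name): name is "scene" or "top"; returns a dict with "img" (480x640x3 uint8, red, green, blue), "mtx" (3x3 intrinsics, pixels), "dist_coeffs" ([k1, k2, p1, p2, k3] as OpenCV has them; the pictures are not rectified), "view" (4x4, takes a point from world to camera coordinates). Camera axes: x right, y down, z forward; pixel columns grow to the right and rows downward; lengths in mm; the calibration is good to about 2 mm. A picture is of the moment at which its call begins. There is no depth.
- job.job_done(): hands the job in, once; it reports no verdict.
Trained networks look in the newest picture that a camera, given by its name, has taken for a name from the list of things; names that differ only in an ending like _2 or _b are one class to them, and where a whole thing is asked for, a point or a joint stands for the part that bears it (a point fixed in the world has none). Each returns a list of dicts, best first, with "confidence" (0 to 1); they miss things now and then, are a little off and sometimes report something else, mostly with a low value. They report only what shows in the picture. A call takes as long as a camera call.
- models.search_frame(camera, query): "rect" ([left, top, right, bottom] in pixels, round what is visible of it).
- models.mark_of(camera, query): "at" ([column, row] in pixels: a listed point, or the origin of a listed thing).
The state is a dict: "time_s": time; "qpos": joint angles; "qvel": joint speeds; "effort": joint torques, N m; "ee_pos": TCP position; "ee_rot": TCP orientation; "force": force on the tool from outside, world axes, zero at the start; "torque": the same for the moment, N m; "gripper_width": finger opening in mm.
Only numpy, scipy, OpenCV 4.12 (cv2) and the standard library are available. Lean on these libraries where they do the work, as an engineer would, in place of code of your own. Each camera call takes 0.05 s, during which the arm holds its last target.

### The job

Put the four contact-lens things away in the clear lens tray, each flat on the floor of the place made for it: the two-capped lens case caps up in the wide pocket, the small nozzle bottle upright in the round collar, the tweezers in the long groove and the inserter stick in the short groove beside it. Set each one down rather than dropping it, and let go. The hair clip, the single-capped cream pot and the pump bottle do not belong there: leave them where they are.

Things in the scene. Friction and masses are not known exactly. Their poses are not given: they have to be found in the camera images.
- lens_case: Pink lens case with TWO round screw caps. Flat body 66 mm long (x), 32 mm wide (y), 10 mm thick, round ends, sides straight over the middle 34 mm; caps 30 mm across stand on it up to 19 mm. Origin: centre of its underside; x along the line of the caps, z up. About 35 g. It starts on the flat steel shelf, top 30 mm above the work surface.
- saline_bottle: Small white round squeeze bottle with paper label and pointed nozzle cap, standing: 36 mm across over its lower 44 mm, then shouldered, 72 mm tall. Origin: centre of its underside; z up. About 45 g. It starts on the flat steel shelf, top 30 mm above the work surface.
- lens_tweezers: Steel tweezers lying on their side, 100 mm long (x), 14 mm wide (y) over the parallel middle 36 mm of the two arms, 9 mm tall; arms joined at -x, white soft pads at the +x tips. The arms are rigid. Origin: middle of the length, on the underside; z up. About 25 g. It starts on the flat steel shelf, top 30 mm above the work surface.
- lens_inserter: White plastic lens inserter stick lying flat, 72 mm long (x): flat-sided handle 12 mm wide (y), 10 mm tall, from x = -36 to +14 mm, with three grey ribs, then a thin stem and a soft cup at +x. Origin: middle of the length, on the underside; z up. About 15 g. It starts on the flat steel shelf, top 30 mm above the work surface.
- case_insert: Clear acrylic insert, 128 (x) by 96 mm (y), one of three side by side along y (97 mm apart, any order, turned alike) on the fixed tray; its lip is level with their floor. Origin: centre of its underside, 33 mm above the work surface; z up. Floor at z = 3 mm. Walls 4 mm thick, up to z = 12 mm, enclose a wide pocket 84 (x) by 50 mm (y) about the origin, long walls cut away at |x| < 22 mm.
- bottle_insert: Clear acrylic insert, 128 (x) by 96 mm (y), one of three side by side along y (97 mm apart, any order, turned alike) on the fixed tray; its lip is level with their floor. Origin: centre of its underside, 33 mm above the work surface; z up. Floor at z = 3 mm. A round collar, 54 mm inside, 61 mm outside, rises to z = 12 mm, centred on the origin.
- tool_insert: Clear acrylic insert, 128 (x) by 96 mm (y), one of three side by side along y (97 mm apart, any order, turned alike) on the fixed tray; its lip is level with their floor. Origin: centre of its underside, 33 mm above the work surface; z up. Floor at z = 3 mm. Two grooves along x, 34 mm wide, walls to z = 12 mm, cut away at |x| < 22 mm: LONG, 118 mm, at y = +22 mm; SHORT, 90 mm, at y = -22 mm.
- hair_clip: Steel duck-bill hair clip, 64 mm long (x), 14 mm wide, 11 mm tall, solid tapering jaws with a pinch tail. Origin: centre of its underside. Not a lens thing. It starts on the flat steel shelf, top 30 mm above the work surface.
- cream_pot: Pink round cream pot with ONE twist cap, 46 mm across, 30 mm tall. Origin: centre of its underside. Not a lens thing. It starts on the flat steel shelf, top 30 mm above the work surface.
- pump_bottle: White push-top pump bottle with dished steel top, 56 mm across, 128 mm tall, at the back of the shelf. Origin: centre of its underside. Not a lens thing. An empty cup, 72 mm across, 75 mm tall, stands at the back on the other side, a folding mirror at the right end. It starts on the flat steel shelf, top 30 mm above the work surface.

How it is judged:
By the outcome, as a careful person would: the job done as asked, in the order asked, and still so for the second after the job is handed in, with the robot touching nothing.
It also fails if it takes over 115 s, if anything falls off the work surface, if the arm or the gripper's body presses on something with over 40 N, if the wrist force passes 120 N, or if a joint passes its speed limit or range.

## Working session

There is one attempt and no reset: what is moved stays moved. The work goes in short steps, Python scripts to look and compute and a shell command to move; the robot and the scene stay as the last step left them, time stands still between calls to the robot, and variables do not carry over. Pictures are saved under pics/ and viewed, and the job is handed in when it is done.

```bash
ls; mkdir -p pics
python3 - <<'E'
from workcell import monitor, vision, job, models
import cv2
print(monitor.state())
for n in("scene","top"):
    f=vision.grab_frame(n); cv2.imwrite(f"pics/{n}0.png",f["img"][:,:,::-1]); print(f["mtx"],f["dist_coeffs"],f["view"])
    for q in "lens_case saline_bottle lens_tweezers lens_inserter case_insert bottle_insert tool_insert hair_clip cream_pot pump_bottle".split():
        print(n,q,[(d["at"],round(d["confidence"],2)) for d in models.mark_of(n,q)][:3],[(d["rect"],round(d["confidence"],2)) for d in models.search_frame(n,q)][:2])
E
```

```text
pics
{'time_s': 0.0, 'qpos': array([ 6.61205472e+01,  1.83514946e+01,  8.97075942e+01,  4.01086028e-04,
        7.20421492e+01, -1.14694107e+00]), 'qvel': array([-0.04829784, -0.09842832, -0.03388279,  0.03939854, -0.04975785,
        0.04806367]), 'effort': array([-8.17058590e-04, -4.12459731e+01, -2.31970704e+01,  7.26635009e-02,
        4.56382823e-02, -1.23548598e-04]), 'ee_pos': array([221.98152173, 529.82919827, 189.61372528]), 'ee_rot': array([-1.79997592e+02,  1.01210057e-01,  6.72673664e+01]), 'force': array([ 0.23236819, -0.75172829, -0.20415026]), 'torque': array([0.0462153 , 0.0250358 , 0.03205498]), 'gripper_width': 91.0482382910407}
[[473.80069127   0.         321.50149613]
 [  0.         473.80069127 244.92769175]
 [  0.           0.           1.        ]] [-0.10821509  0.          0.          0.          0.        ] [[ 7.03495495e-01  7.10662736e-01  7.25019155e-03 -3.69790424e+02]
 [ 4.89092441e-01 -4.76707872e-01 -7.30436985e-01 -2.14393118e+02]
 [-5.15638122e-01  5.17405142e-01 -6.82941613e-01  1.27885162e+03]
 [ 0.00000000e+00  0.00000000e+00  0.00000000e+00  1.00
[... 1604 characters left out ...]
47.0, 286.2, 466.0, 305.9], 0.65)]
top lens_tweezers [([130.1, 259.8], 0.68), ([507.6, 185.3], 0.32)] [([117.2, 236.9, 140.8, 274.5], 0.57)]
top lens_inserter [([450.6, 225.1], 0.61)] [([436.2, 215.3, 460.6, 240.1], 0.63)]
top case_insert [([357.3, 231.0], 0.82)] [([333.2, 198.8, 382.6, 262.2], 0.58)]
top bottle_insert [([316.5, 235.6], 0.77)] [([287.9, 203.8, 343.1, 267.8], 0.7), ([332.6, 196.5, 381.7, 262.9], 0.37)]
top tool_insert [([270.0, 238.3], 0.96)] [([243.5, 209.3, 297.3, 276.6], 0.6)]
top hair_clip [([197.1, 230.5], 0.47)] []
top cream_pot [([519.6, 266.4], 0.89)] [([511.0, 254.9, 533.1, 275.7], 0.96)]
top pump_bottle [([506.7, 186.2], 0.92)] [([497.2, 167.3, 542.3, 194.2], 0.59)]
```

View pics/top0.png

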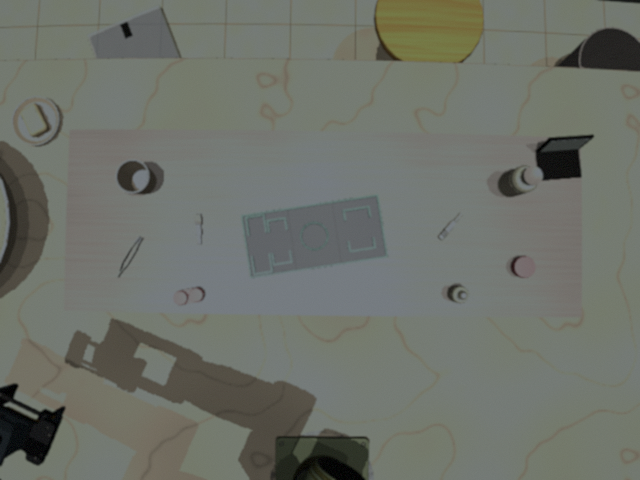

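View pics/scene0.png

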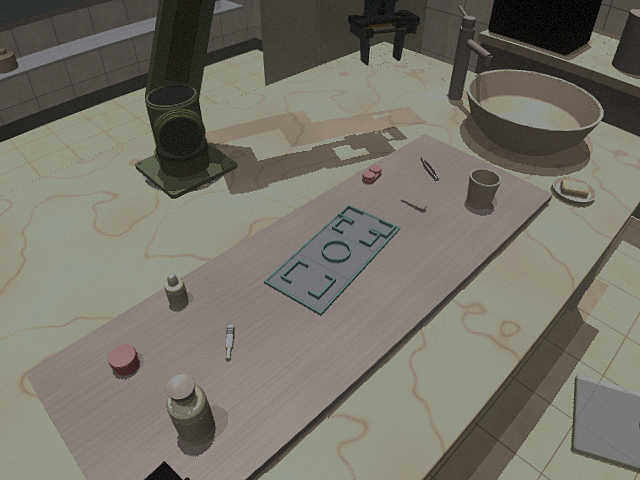

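Run:
```python
import cv2
im=cv2.imread("pics/top0.png")
cv2.imwrite("pics/cropL.png",cv2.resize(im[215:325,105:235],None,fx=6,fy=5.4,interpolation=cv2.INTER_CUBIC)[:600,:800])
cv2.imwrite("pics/cropL.png",cv2.resize(im[225:315,105:225],None,fx=6,fy=6,interpolation=cv2.INTER_CUBIC))
cv2.imwrite("pics/cropR.png",cv2.resize(im[205:315,420:540],None,fx=5,fy=5,interpolation=cv2.INTER_CUBIC))
cv2.imwrite("pics/cropM.png",cv2.resize(im[185:285,235:390],None,fx=5,fy=5,interpolation=cv2.INTER_CUBIC))
```

```text
(no output)
```

View pics/cropL.png

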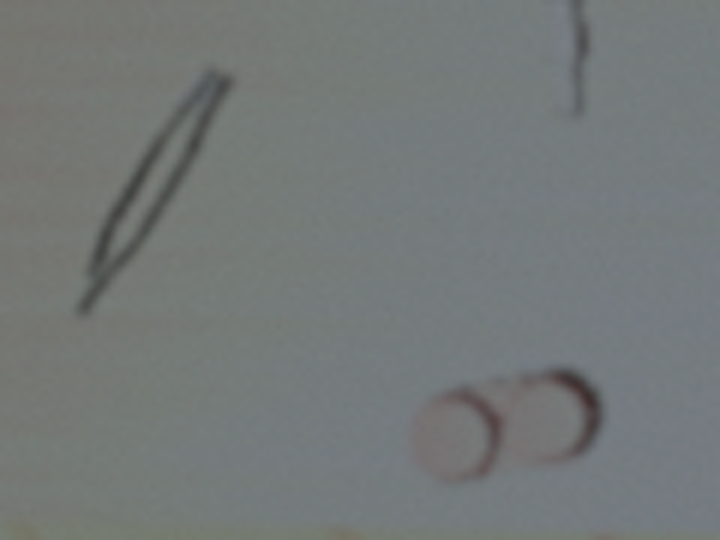

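View pics/cropR.png

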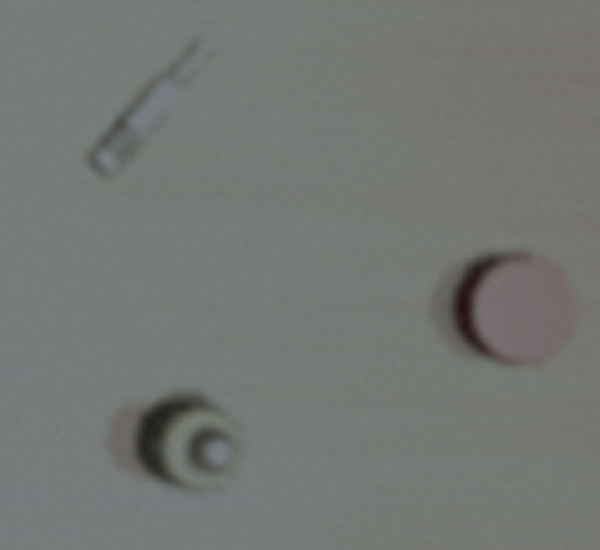

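View pics/cropM.png

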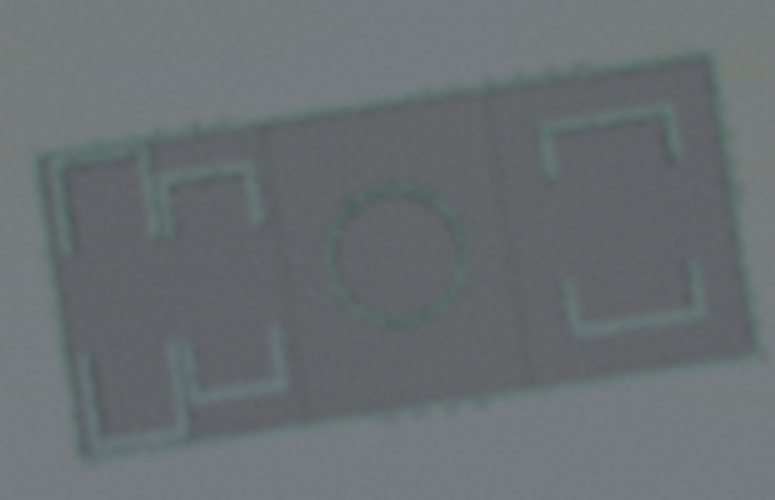

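Top view (up = +x, left = +y): tweezers at (130,257), lens case at (190,296), bottle at (456,294), inserter at (450,226). The tray runs left to right as tool, bottle, case, and the long groove is at the far left. I'll measure by projecting model outlines into both images.

```bash
cat > h.py <<'E'
import numpy as np, cv2
from workcell import monitor, vision, models
def proj(f,P):
    V=f["view"]; r=cv2.Rodrigues(V[:3,:3])[0]
    return cv2.projectPoints(np.float64(P).reshape(-1,1,3),r,V[:3,3],f["mtx"],np.array(f["dist_coeffs"],float))[0].reshape(-1,2)
def back(f,uv,z):
    n=cv2.undistortPoints(np.float64(uv).reshape(-1,1,2),f["mtx"],np.array(f["dist_coeffs"],float)).reshape(-1,2)
    R=f["view"][:3,:3];t=f["view"][:3,3];C=-R.T@t
    d=np.c_[n,np.ones(len(n))]@R
    return C+d*((z-C[2])/d[:,2])[:,None]
E
python3 - <<'E'
from h import *
f=vision.grab_frame("top");s=vision.grab_frame("scene")
L=lambda *p:np.array(p)/6+[105-5/12,225-5/12]
R=lambda *p:np.array(p)/5+[420-.4,205-.4]
M=lambda *p:np.array(p)/5+[235-.4,185-.4]
def line(n,a):
    print(n,a.round(1).tolist(),"mid",a[:2].mean(0).round(1),"len",np.linalg.norm(a[1]-a[0]).round(1),"yaw",np.degrees(np.arctan2(*(a[1]-a[0])[1::-1])).round(1))
line("tweez",back(f,L((83,312),(222,75)),34))
line("case caps",back(f,L((452,437),(545,418)),49))
line("ins",back(f,R((100,166),(205,40)),35))
c=back(f,M((40,153),(712,53),(755,355),(85,455)),36)
for i in range(4): line("edge",np.array([c[i],c[(i+1)%4]]))
print("tray ctr",c.mean(0))
print("bottle tip",back(f,R((217,450)),102))
for q,z in dict(lens_case=30,saline_bottle=30,lens_tweezers=30,lens_inserter=30,case_insert=33,bottle_insert=33,tool_insert=33,hair_clip=30).items():
    for g,n in((f,"top"),(s,"scene")):
        print(n,q,[back(g,[d["at"]],z)[0].round(1).tolist() for d in models.mark_of(n,q)[:1]])
E
```

```text
tweez [[449.4, 445.9, 34.0], [535.6, 396.6, 34.0]] mid [492.5 421.3  34. ] len 99.3 yaw -29.7
case caps [[408.0, 306.3, 49.0], [415.4, 273.2, 49.0]] mid [411.7 289.7  49. ] len 33.9 yaw -77.5
ins [[543.4, -248.2, 35.0], [598.9, -294.1, 35.0]] mid [ 571.1 -271.1   35. ] len 72.0 yaw -39.6
edge [[585.7, 177.6, 36.0], [633.3, -111.1, 36.0]] mid [609.5  33.2  36. ] len 292.6 yaw -80.6
edge [[633.3, -111.1, 36.0], [503.3, -131.0, 36.0]] mid [ 568.3 -121.1   36. ] len 131.5 yaw -171.3
edge [[503.3, -131.0, 36.0], [456.3, 155.9, 36.0]] mid [479.8  12.4  36. ] len 290.7 yaw 99.3
edge [[456.3, 155.9, 36.0], [585.7, 177.6, 36.0]] mid [521.  166.7  36. ] len 131.2 yaw 9.5
tray ctr [544.63809231  22.83634054  36.        ]
bottle tip [[ 425.44800203 -281.23104909  102.        ]]
top lens_case [[409.5, 293.6, 30.0]]
scene lens_case [[410.3, 292.1, 30.0]]
top saline_bottle [[417.4, -284.7, 30.0]]
scene saline_bottle [[425.0, -281.6, 30.0]]
top lens_tweezers [[488.8, 415.6, 30.0]]
scene lens_tweezers [[494.9, 422.4, 30.0]]
top lens_inserter [[574.2, -268.8, 30.0]]
scene lens_inserter [[570.5, -274.4, 30.0]]
top case_insert [[560.2, -68.3, 33.0]]
scene case_insert [[554.9, -77.2, 33.0]]
top bottle_insert [[548.1, 15.8, 33.0]]
scene bottle_insert [[539.1, 18.3, 33.0]]
top tool_insert [[531.1, 122.7, 33.0]]
scene tool_insert [[527.1, 122.8, 33.0]]
top hair_clip [[551.6, 266.9, 30.0]]
scene hair_clip [[556.3, 268.9, 30.0]]
```

```bash
cat >> h.py <<'E'
def tf(p,yaw,P):
    c,s=np.cos(np.radians(yaw)),np.sin(np.radians(yaw)); P=np.float64(P)
    return np.c_[p[0]+c*P[:,0]-s*P[:,1],p[1]+s*P[:,0]+c*P[:,1],p[2]+P[:,2]]
def rect(x0,x1,y0,y1,z): return [(x0,y0,z),(x1,y0,z),(x1,y1,z),(x0,y1,z)]
def circ(r,z,cx=0): a=np.linspace(0,2*np.pi,41); return np.c_[cx+r*np.cos(a),r*np.sin(a),0*a+z]
def cap(z):
    a=np.linspace(-np.pi/2,np.pi/2,15);h=np.c_[17+16*np.cos(a),16*np.sin(a)];h=np.r_[h,-h];return np.c_[h,0*h[:,0]+z]
MOD=dict(case=[cap(0),cap(10),circ(15,19,17.5),circ(15,19,-17.5)],
 bottle=[circ(18,0),circ(18,44),circ(2,72)],
 tw=[rect(-50,50,-7,7,0),rect(-18,18,-7,7,9)],ins=[rect(-36,14,-6,6,0),rect(-36,14,-6,6,10),rect(-36,36,-3,3,5)],
 trayT=[rect(-64,64,-145,145,3),rect(-42,42,-25-97,25-97,12),circ(27,12),rect(-59,59,22+97-17,22+97+17,12),rect(-45,45,-22+97-17,-22+97+17,12)])
def overlay(f,items,box,k,name):
    x0,y0,x1,y1=box
    im=cv2.resize(f["img"][y0:y1,x0:x1,::-1],None,fx=k,fy=k,interpolation=cv2.INTER_CUBIC)
    im=cv2.convertScaleAbs(im,alpha=1.6)
    for m,p,yaw in items:
        for P in MOD[m]:
            q=(proj(f,tf(p,yaw,P))-[x0-.5,y0-.5])*k
            cv2.polylines(im,[np.int32(q*8)],True,(0,0,255),1,cv2.LINE_AA,3)
    cv2.imwrite(name,im)
E
cat > ov.py <<'E'
from h import *
import sys
I=[("tw",(492.5,421.3,30),-29.7),("case",(411,290,30),-77.5),("bottle",(424.5,-281.5,30),0),("ins",(571.1,-271.5,30),-39.6),("trayT",(545,22.5,33),9.5)]
f=vision.grab_frame("top");s=vision.grab_frame("scene")
overlay(f,I,(105,225,225,315),5,"pics/oL.png");overlay(f,I,(420,205,540,315),5,"pics/oR.png");overlay(f,I,(235,185,390,285),5,"pics/oM.png")
overlay(s,I,(350,140,470,220),5,"pics/sL.png");overlay(s,I,(150,260,270,370),5,"pics/sR.png");overlay(s,I,(255,190,405,320),4,"pics/sM.png")
a=[cv2.imread(f"pics/{n}.png") for n in("oL","sL","oR","sR","oM","sM")]
def stack(a,b,n):
    h=max(a.shape[0],b.shape[0]);o=np.zeros((h,a.shape[1]+b.shape[1],3),np.uint8);o[:a.shape[0],:a.shape[1]]=a;o[:b.shape[0],a.shape[1]:]=b
    cv2.imwrite(n,cv2.resize(o,None,fx=min(1,800/o.shape[1]),fy=min(1,800/o.shape[1])))
E
python3 ov.py
```

```text
(no output)
```

View pics/oL.png

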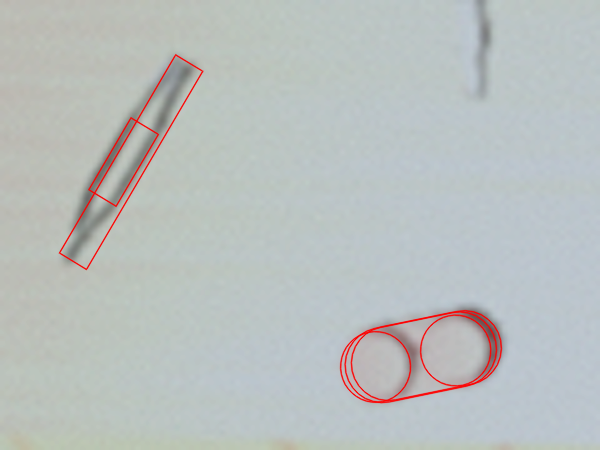

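View pics/sL.png

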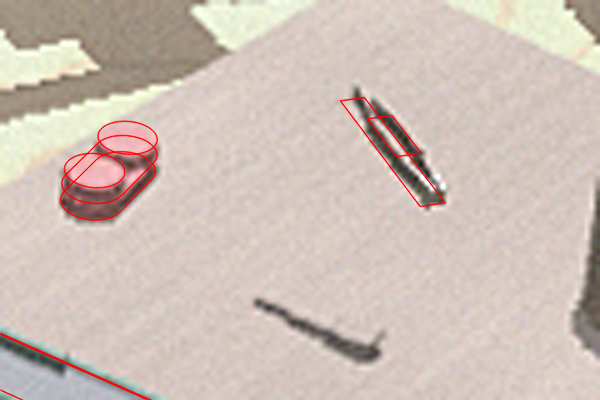

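View pics/oR.png

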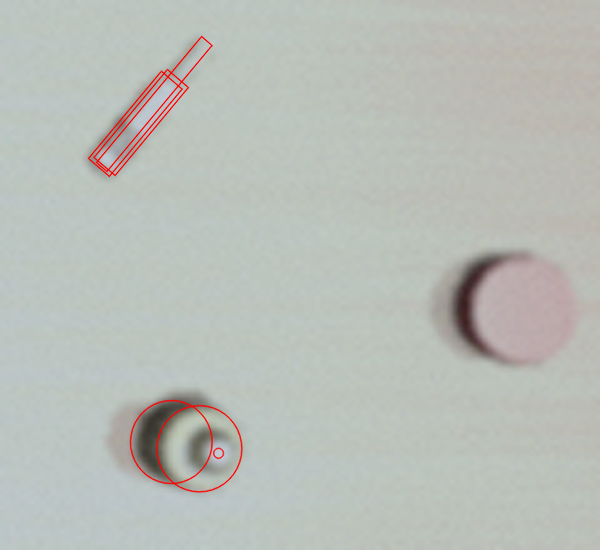

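View pics/sR.png

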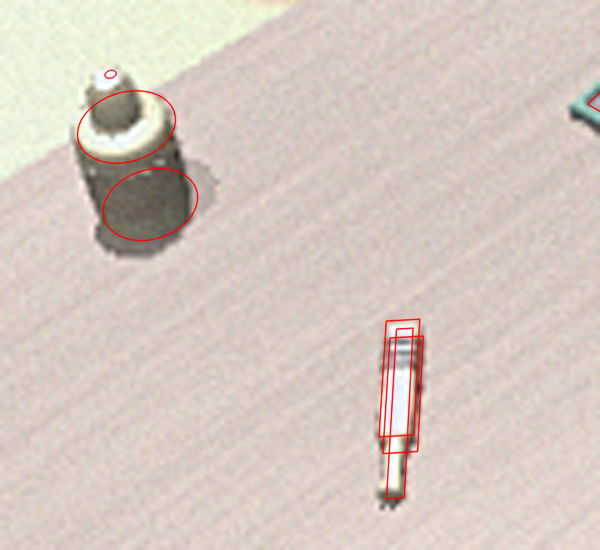

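View pics/oM.png

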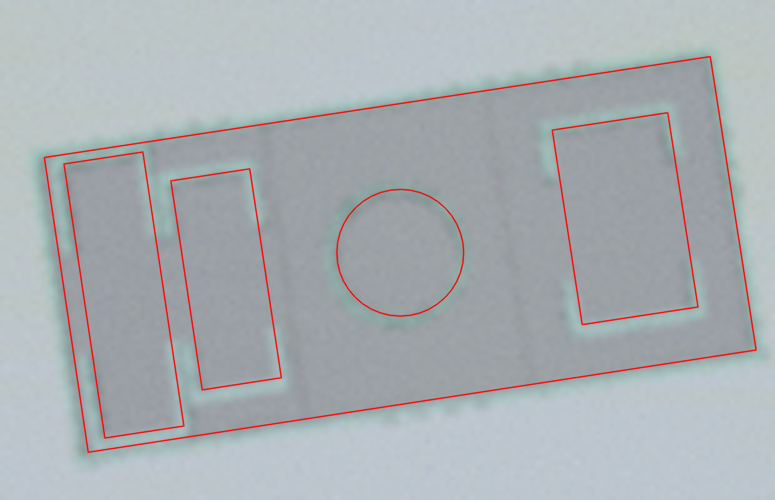

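View pics/sM.png

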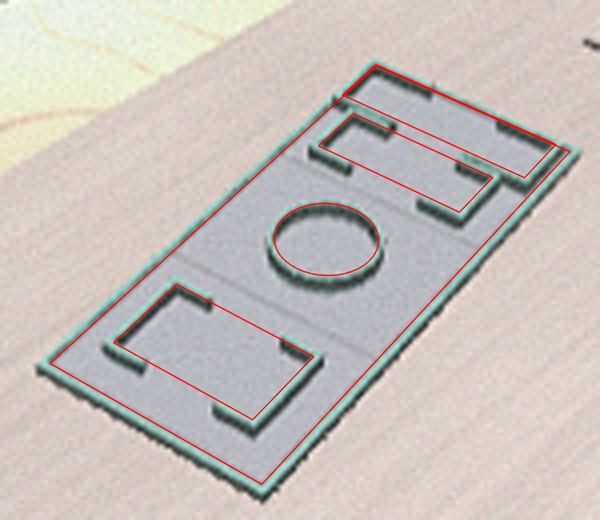

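Run:
```python
from h import *
s=vision.grab_frame("scene");f=vision.grab_frame("top")
a=cv2.resize(s["img"][260:320,150:210,::-1],None,fx=6.6,fy=6.6,interpolation=cv2.INTER_CUBIC)
b=cv2.resize(f["img"][270:330,425:485,::-1],None,fx=6.6,fy=6.6,interpolation=cv2.INTER_CUBIC)
cv2.imwrite("pics/b.png",cv2.convertScaleAbs(np.hstack([a,b]),alpha=1.8))
```

```text
(no output)
```

View pics/b.png

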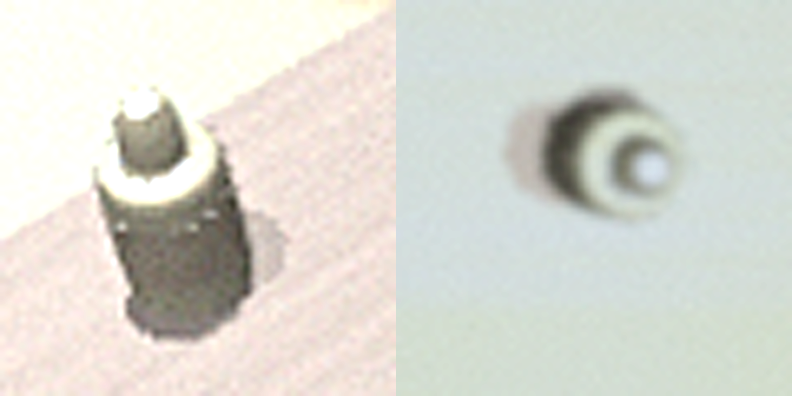

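The scene view puts the bottle's base nearer (428,-285). The other fits are good. First, the lens case: move above it.

```bash
python3 -m creep '2.36 -3 -1.1 0 0 -0.12 -1; 2.36 -3 -1.1 0 0 -0.12 -1; 2.36 -3 -1.1 0 0 -0.12 -1; 2.36 -3 -1.1 0 0 -0.12 -1; 2.36 -3 -1.1 0 0 -0.12 -0.4; 2.36 -3 -1.1 0 0 -0.12 -0.4; 2.36 -3 -1.1 0 0 -0.12 -0.4; 2.36 -3 -1.1 0 0 -0.12 -0.4; 0 0 0 0 0 0 -0.4' 15
```

```text
time_s: 3.95
ee_pos: [416.0, 283.8, 100.8]
ee_rot: [-179.9, -0.7, 10.1]
force: [-1.1, 0.7, -0.5]
gripper_width: 64.0
```

```bash
python3 -m creep '-0.45 0.6 -2 0 0.012 0.042 -0.4; 0 0 -2 0 0 0 -0.4; 0 0 -1.3 0 0 0 -0.4; 0 0 0 0 0 0 -0.4'
```

```text
time_s: 4.28
ee_pos: [414.1, 288.7, 47.3]
ee_rot: [-179.7, -0.2, 12.3]
force: [-0.6, -0.2, 0.4]
gripper_width: 64.0
```

```bash
python3 -m creep '-0.3 0.1 -0.7 0 0 0 -0.4; 0 0 -0.5 0 0 0 -0.4; 0 0 0 0 0 0 -0.4'
python3 - <<'E'
from h import *
I=[("case",(411,290,30),-77.5)]
f=vision.grab_frame("top");s=vision.grab_frame("scene")
overlay(f,[],(150,260,230,330),5,"pics/a.png");overlay(s,[],(330,130,410,200),5,"pics/b2.png")
cv2.imwrite("pics/c1.png",np.hstack([cv2.imread("pics/a.png"),cv2.imread("pics/b2.png")]))
E
```

```text
time_s: 4.53
ee_pos: [411.0, 291.3, 35.6]
ee_rot: [-179.6, -0.3, 12.4]
force: [0.4, -0.4, 0.1]
gripper_width: 63.8
```

View pics/c1.png

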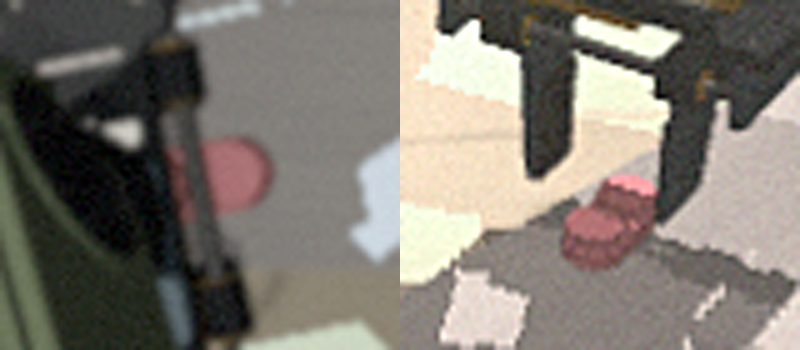

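The fingers straddle the case about its middle, one on each long side. Lower a little and close.

```bash
python3 -m creep '0 -0.1 -0.25 0 0 0 0; 0 0 0 0 0 0 0.3; 0 0 0 0 0 0 0.5; 0 0 0 0 0 0 0.6; 0 0 0 0 0 0 0.6; 0 0 0 0 0 0 0.6; 0 0 0 0 0 0 0.6' 15
```

```text
time_s: 5.22
ee_pos: [412.8, 291.7, 36.0]
ee_rot: [-179.5, -0.6, 12.5]
force: [0.7, -0.3, 0.4]
gripper_width: 20.1
```

```bash
cat > look.py <<'E'
from h import *
import sys
n=sys.argv[1]; b=[int(v) for v in sys.argv[2:6]]; c=[int(v) for v in sys.argv[6:10]]
f=vision.grab_frame("top");s=vision.grab_frame("scene")
overlay(f,[],b,5,"pics/a.png");overlay(s,[],c,5,"pics/b2.png")
a,b2=cv2.imread("pics/a.png"),cv2.imread("pics/b2.png");h=max(len(a),len(b2))
cv2.imwrite(n,np.hstack([cv2.copyMakeBorder(x,0,h-len(x),0,0,0) for x in(a,b2)]))
print(monitor.state()["gripper_width"],monitor.state()["ee_pos"])
E
python3 look.py pics/c2.png 150 260 230 330 330 130 410 200
```

```text
18.147193921880596 [412.78763823 291.66613705  35.92588461]
```

View pics/c2.png

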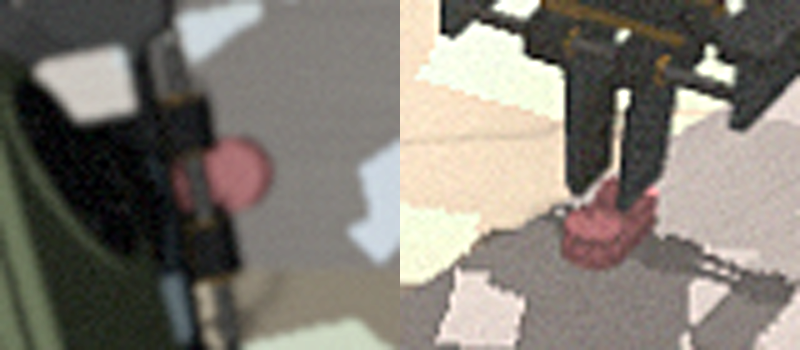

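Run:
```python
from h import *
s=vision.grab_frame("scene");f=vision.grab_frame("top");p=monitor.state()["ee_pos"]
im=cv2.convertScaleAbs(cv2.resize(s["img"][110:200,320:420,::-1],None,fx=8,fy=6.6,interpolation=cv2.INTER_CUBIC),alpha=1.6)
for z,c in((0,(0,0,255)),(19,(0,255,0)),(79,(255,0,0))):
  for dx in(-9,9):
    a=np.radians(12.5);q=(proj(s,[p+[dx*np.cos(a),dx*np.sin(a),z]])[0]-[320,110]+.5)*[8,6.6]
    cv2.circle(im,tuple(np.int32(q)),4,c,-1)
cv2.imwrite("pics/c3.png",im)
```

```text
(no output)
```

View pics/c3.png

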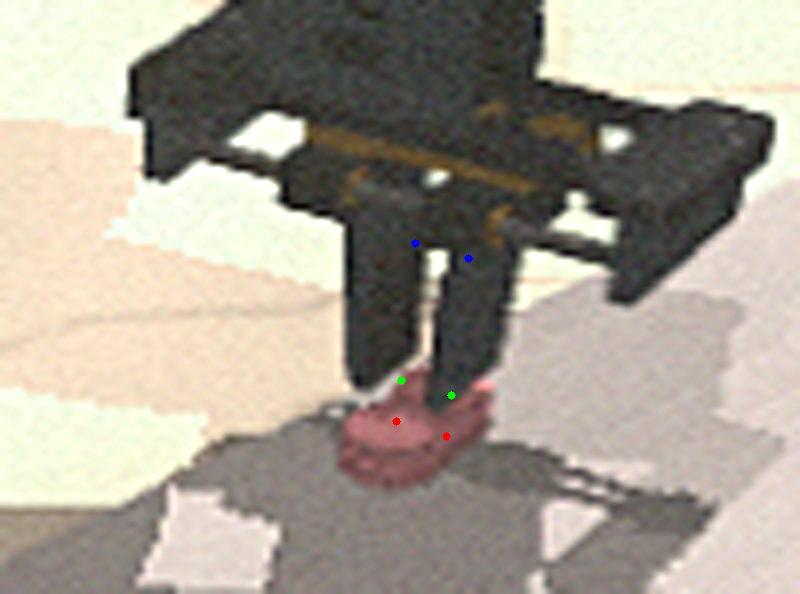

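```bash
python3 - <<'E'
from h import *
s=vision.grab_frame("scene");a=np.radians(12.4)
for z in(35,45,55):
  for d in(-32,-45,32,45):
    print(z,d,[proj(s,[[411+d*np.cos(a)+e*-np.sin(a),291.3+d*np.sin(a)+e*np.cos(a),z]])[0].round(1).tolist() for e in(-12,0,12)])
E
python3 -m creep '0 0 -0.3 0 0 0 -0.4; 0 0 0 0 0 0 -0.4; 0 0 0 0 0 0 -0.4; 0 0 0 0 0 0 -0.4;0 0 0 0 0 0 -0.4'
```

```text
35 -32 [[358.2, 172.8], [360.5, 170.6], [362.8, 168.4]]
35 -45 [[353.8, 171.2], [356.1, 169.0], [358.4, 166.9]]
35 32 [[380.6, 181.0], [382.8, 178.7], [385.0, 176.4]]
35 45 [[385.3, 182.7], [387.5, 180.4], [389.6, 178.1]]
45 -32 [[358.5, 169.6], [360.8, 167.3], [363.1, 165.2]]
45 -45 [[354.0, 168.0], [356.3, 165.8], [358.7, 163.6]]
45 32 [[381.0, 177.7], [383.2, 175.4], [385.4, 173.1]]
45 45 [[385.7, 179.4], [387.9, 177.1], [390.0, 174.8]]
55 -32 [[358.7, 166.2], [361.0, 164.0], [363.3, 161.9]]
55 -45 [[354.2, 164.6], [356.6, 162.5], [358.9, 160.3]]
55 32 [[381.3, 174.3], [383.6, 172.0], [385.8, 169.8]]
55 45 [[386.0, 176.0], [388.3, 173.7], [390.4, 171.4]]
time_s: 5.88
ee_pos: [412.6, 291.5, 32.3]
ee_rot: [-179.5, -0.6, 12.5]
force: [-0.2, -0.5, 1.0]
gripper_width: 48.5
```

The fingers closed above the caps, so the real tips sit about 15 mm above the reported TCP. The picture shows the same thing. I'll open and descend by small steps, watching the force.

```bash
python3 -m creep '0 0 0 0 0 0 -0.4; 0 0 0 0 0.008 0 -0.4; 0 0 -0.3 0 0 0 -0.4; 0 0 0 0 0 0 -0.4'; python3 look.py pics/c4.png 150 260 230 330 330 130 410 200
```

```text
time_s: 6.22
ee_pos: [412.7, 291.6, 29.2]
ee_rot: [-179.4, -0.1, 12.5]
force: [-1.0, -0.7, -0.3]
gripper_width: 63.9
63.965779518338024 [412.97802156 291.81769578  29.54855404]
```

View pics/c4.png

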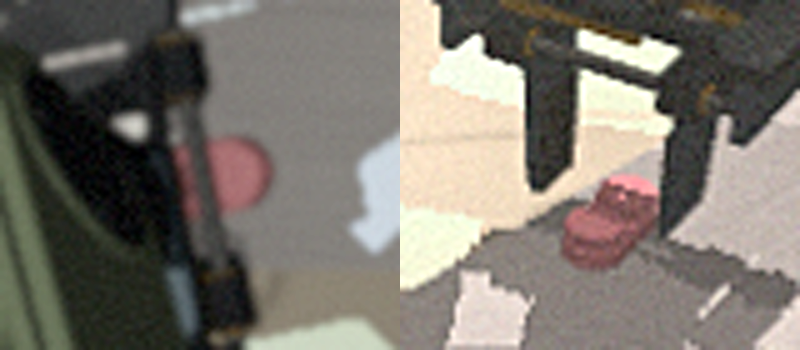

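```bash
python3 -m creep '-0.1 -0.1 -0.4 0 0 0 -0.4; 0 0 -0.3 0 0 0 -0.4; 0 0 -0.1 0 0 0 -0.4; 0 0 0 0 0 0 -0.4'
```

```text
time_s: 6.65
ee_pos: [411.8, 290.6, 20.7]
ee_rot: [-179.4, -0.1, 12.5]
force: [-0.3, -0.5, 1.0]
gripper_width: 64.1
```

```bash
python3 -m creep '0 0 -0.2 0 0 0 -0.4; 0 0 0 0 0 0 -0.4';python3 -m creep '0 0 -0.2 0 0 0 -0.4; 0 0 0 0 0 0 -0.4'
```

```text
time_s: 6.82
ee_pos: [411.6, 290.6, 18.3]
ee_rot: [-179.4, -0.1, 12.5]
force: [0.1, -0.4, -0.0]
gripper_width: 64.0
time_s: 6.98
ee_pos: [411.6, 290.6, 16.1]
ee_rot: [-179.4, -0.1, 12.5]
force: [0.2, 0.7, 0.4]
gripper_width: 64.1
```

```bash
python3 -m creep '0 0 -0.12 0 0 0 -0.4; 0 0 0 0 0 0 -0.4';python3 -m creep '0 0 -0.12 0 0 0 -0.4; 0 0 0 0 0 0 -0.4' ;python3 -m creep '0 0 -0.12 0 0 0 -0.4; 0 0 0 0 0 0 -0.4'
```

```text
time_s: 7.15
ee_pos: [411.7, 290.7, 14.8]
ee_rot: [-179.4, -0.1, 12.5]
force: [-0.2, 0.0, -0.1]
gripper_width: 63.7
time_s: 7.32
ee_pos: [411.8, 290.7, 13.5]
ee_rot: [-179.4, -0.1, 12.5]
force: [-0.3, 0.6, -0.3]
gripper_width: 63.7
time_s: 7.48
ee_pos: [411.8, 290.7, 12.3]
ee_rot: [-179.4, -0.1, 12.5]
force: [-0.1, -0.2, 0.4]
gripper_width: 64.2
```

```bash
python3 -m creep '0 0 0.1 0 0 0 0; 0 0 0 0 0 0 0.3; 0 0 0 0 0 0 0.5; 0 0 0 0 0 0 0.6; 0 0 0 0 0 0 0.6; 0 0 0 0 0 0 0.6; 0 0 0 0 0 0 0.6; 0 0 0 0 0 0 0.6' 15;  python3 look.py pics/c5.png 150 260 230 330 330 130 410 200
```

```text
time_s: 8.15
ee_pos: [412.0, 290.8, 13.5]
ee_rot: [-179.4, -0.2, 12.5]
force: [0.7, -0.9, -0.7]
gripper_width: 31.8
31.71835686157534 [411.96250773 290.82392882  13.48817254]
```

View pics/c5.png

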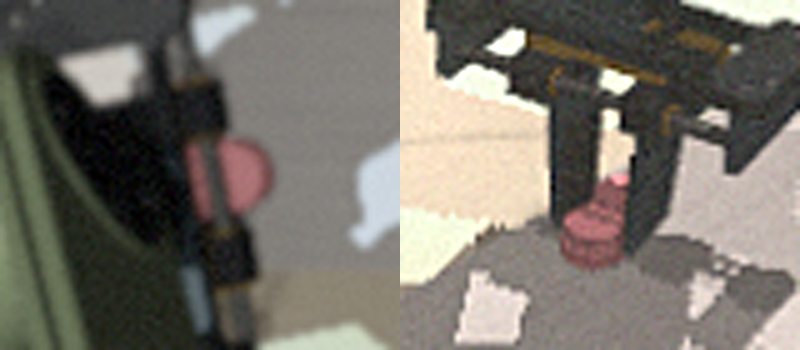

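The opening is 31.7 mm, which matches the 32 mm body, so the case is gripped. The reported z is 13.5 with the base on the shelf at 30, so I release at about 19.5 on the tray floor. Lift and carry.

```bash
python3 -m creep '0 0 1.5 0 0 0 0.7; 0 0 3 0 0 0 0.7; 0.4 -1 1 0 0 -0.1 0.7; 1.15 -2.8 0 0 0 -0.12 0.7; 1.15 -2.8 0 0 0 -0.12 0.7; 1.15 -2.8 0 0 0 -0.12 0.7; 1.15 -2.8 0 0 0 -0.12 0.7; 1.15 -2.8 0 0 0 -0.12 0.7; 1.15 -2.8 0 0 0 -0.12 0.7; 1.15 -2.8 0 0 0 -0.12 0.7; 1.15 -2.8 0 0 0 -0.12 0.7; 1.15 -2.8 0 0 0 -0.12 0.7' 15
```

```text
time_s: 9.25
ee_pos: [520.3, 21.9, 71.2]
ee_rot: [-179.1, -0.1, -57.5]
force: [0.4, -0.0, -0.2]
gripper_width: 32.3
```

```bash
python3 -m creep '1 -2.35 0 0 0.004 -0.1 0.7; 1 -2.35 0 0 0.004 -0.1 0.7; 1 -2.35 0 0 0.004 -0.1 0.7; 0.5 -1 0 0 0.004 -0.06 0.7; 0 0 0 0 0 0 0.7; 0 0 0 0 0 0 0.7'; python3 look.py pics/c6.png 320 180 400 290 255 220 355 320
```

```text
time_s: 9.75
ee_pos: [557.9, -69.2, 70.5]
ee_rot: [-180.0, 0.2, -79.8]
force: [-0.4, 0.2, -0.0]
gripper_width: 31.8
31.82185475473285 [557.61876045 -68.30177715  70.61410161]
```

View pics/c6.png

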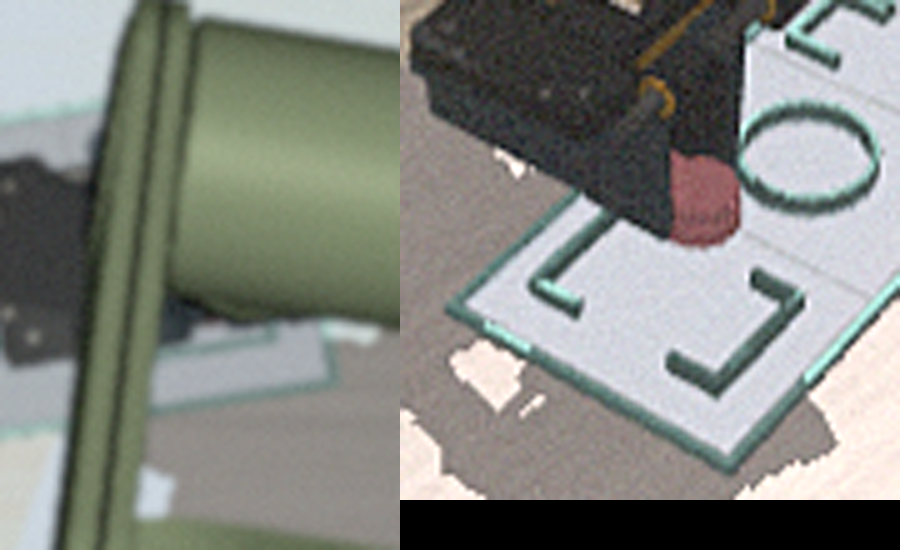

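```bash
python3 -m creep '0.34 -0.5 -1.5 0 0 -0.012 0.7; 0 0 -1.5 0 0 0 0.7; 0 0 0 0 0 0 0.7'
python3 - <<'E'
from h import *
s=vision.grab_frame("scene");st=monitor.state();p=st["ee_pos"];y=st["ee_rot"][2];print(p,st["ee_rot"])
overlay(s,[("case",p+[0,0,16.5],y-90),("trayT",(545,22.5,33),9.5)],(255,220,355,320),6,"pics/c7.png")
E
```

```text
time_s: 10.1
ee_pos: [560.2, -70.0, 41.0]
ee_rot: [-179.9, 0.2, -80.0]
force: [-0.5, -0.4, -0.4]
gripper_width: 31.6
[560.99111629 -70.05976894  42.1878882 ] [-1.79796409e+02  1.75704754e-01 -8.00273328e+01]
```

View pics/c7.png

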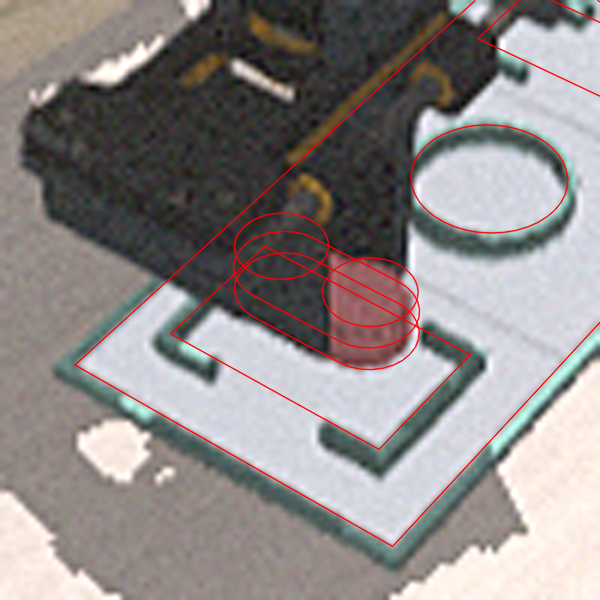

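```bash
python3 -m creep '0 -0.3 -0.7 0 0 0 0.7; 0 0 -0.7 0 0 0 0.7; 0 0 -0.4 0 0 0 0.7; 0 0 0 0 0 0 0.7'; python3 -m creep '0 0 -0.15 0 0 -0.008 0.7; 0 0 0 0 0 0 0.7'; python3 -m creep '0 0 -0.1 0 0 0 0.7; 0 0 0 0 0 0 0.7'
```

```text
time_s: 10.48
ee_pos: [561.6, -71.3, 25.0]
ee_rot: [-179.6, 0.1, -79.8]
force: [0.3, -0.6, -0.6]
gripper_width: 31.5
time_s: 10.65
ee_pos: [561.6, -71.1, 23.5]
ee_rot: [-179.6, 0.1, -80.3]
force: [0.3, 0.3, -0.8]
gripper_width: 32.0
time_s: 10.82
ee_pos: [562.0, -71.2, 22.8]
ee_rot: [-179.6, 0.1, -80.3]
force: [-0.6, 0.8, -0.6]
gripper_width: 31.6
```

```bash
python3 -m creep '0 -0.1 -0.15 0 0 0 0.7; 0 0 0 0 0 0 0.7'; python3 -m creep '0 0 -0.1 0 0 0 0.7; 0 0 0 0 0 0 0.7'; python3 -m creep '0 0 -0.1 0 0 0 0.7; 0 0 0 0 0 0 0.7'
```

```text
time_s: 10.98
ee_pos: [562.3, -72.4, 21.5]
ee_rot: [-179.5, 0.1, -80.3]
force: [0.0, 0.3, -0.8]
gripper_width: 31.7
time_s: 11.15
ee_pos: [562.4, -72.5, 20.6]
ee_rot: [-179.5, 0.1, -80.3]
force: [-1.0, 0.1, -0.4]
gripper_width: 31.5
time_s: 11.32
ee_pos: [562.7, -72.6, 19.6]
ee_rot: [-179.5, 0.1, -80.3]
force: [-0.2, -0.8, -0.3]
gripper_width: 31.5
```

```bash
python3 -m creep '0 0 -0.06 0 0 0 0.7; 0 0 0 0 0 0 0.7'; python3 -m creep '0 0 -0.06 0 0 0 0.7; 0 0 0 0 0 0 0.7'
python3 - <<'E'
from h import *
s=vision.grab_frame("scene");st=monitor.state();p=st["ee_pos"];y=st["ee_rot"][2];print(p,st["ee_rot"],st["force"])
overlay(s,[("case",p+[0,0,16.5],y-90)],(255,220,355,320),6,"pics/c8.png")
E
```

```text
time_s: 11.48
ee_pos: [562.8, -72.6, 19.6]
ee_rot: [-179.4, 0.1, -80.3]
force: [-0.4, -0.0, -0.4]
gripper_width: 31.5
time_s: 11.65
ee_pos: [563.0, -72.6, 19.6]
ee_rot: [-179.4, 0.1, -80.3]
force: [-0.3, 0.4, -0.7]
gripper_width: 31.4
[563.04354906 -72.60390877  19.54164716] [-1.79411312e+02  6.51680547e-02 -8.02748359e+01] [-0.89069347 -0.56201153  2.14183595]
```

View pics/c8.png

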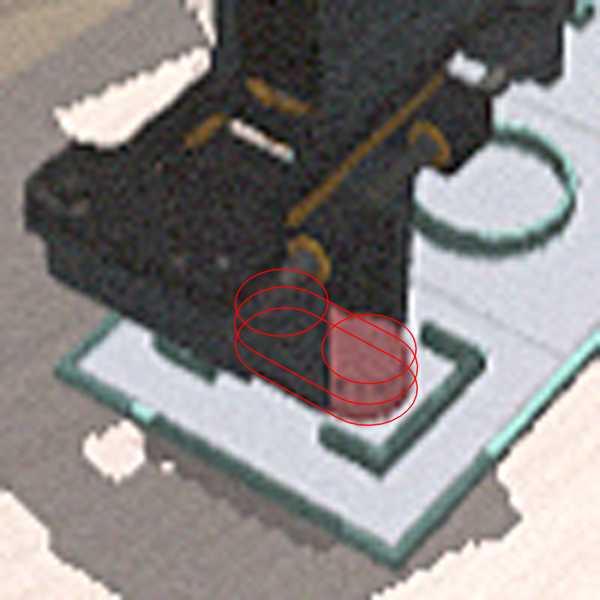

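It stopped at 19.6, as predicted, so the case is on the floor. Release and rise.

```bash
python3 -m creep '0 0 0 0 0 0 0.2; 0 0 0 0 0 0 0.1; 0 0 0 0 0 0 0; 0 0 0 0 0 0 -0.1; 0 0 0 0 0 0 -0.1; 0 0 1.5 0 0 0 -0.1; 0 0 3.5 0 0 0 -0.1; 0 0 4 0 0 0 -0.3; -1 -3.2 2 0 0 0 -0.3; -1 -3.2 0 0 0 0 -0.3; -1 -3.2 0 0 0 0 -0.3; -1 -3.2 0 0 0 0 -0.3' 15
```

```text
time_s: 12.7
ee_pos: [522.0, -198.8, 133.1]
ee_rot: [-179.5, 0.1, -79.6]
force: [-0.1, -0.8, -0.0]
gripper_width: 59.3
```

```bash
python3 -m creep '-2.8 -2.6 0 0 0 0 -0.7; -2.8 -2.6 0 0 0 0 -0.7; -2.8 -2.6 0 0 0 0 -0.7; 0 0 0 0 0 0 -0.7; 0 0 0 0 0 0 -0.7;0 0 0 0 0 0 -0.7'
python3 - <<'E'
from h import *
f=vision.grab_frame("top");s=vision.grab_frame("scene")
I=[("bottle",(428,-285,30),0)]
overlay(f,I,(425,260,495,330),5,"pics/a.png");overlay(s,I,(145,250,225,320),5,"pics/b2.png")
cv2.imwrite("pics/d1.png",np.hstack([cv2.imread("pics/a.png"),cv2.imread("pics/b2.png")]))
overlay(s,[("case",(562.8,-72.6,36),9.7),("trayT",(545,22.5,33),9.5)],(255,220,355,320),6,"pics/d2.png")
print(monitor.state()["ee_pos"],monitor.state()["gripper_width"])
E
```

```text
time_s: 13.2
ee_pos: [432.8, -286.7, 133.9]
ee_rot: [-179.4, -0.2, -80.1]
force: [-0.5, 0.0, -0.0]
gripper_width: 77.6
[ 433.6516619  -286.05917809  133.87906141] 77.45410236221126
```

View pics/d1.png

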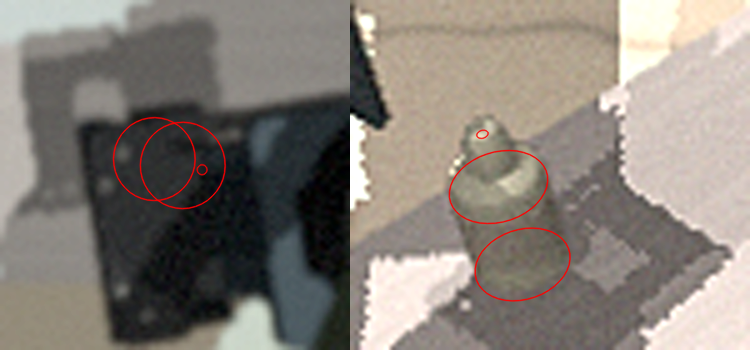

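View pics/d2.png

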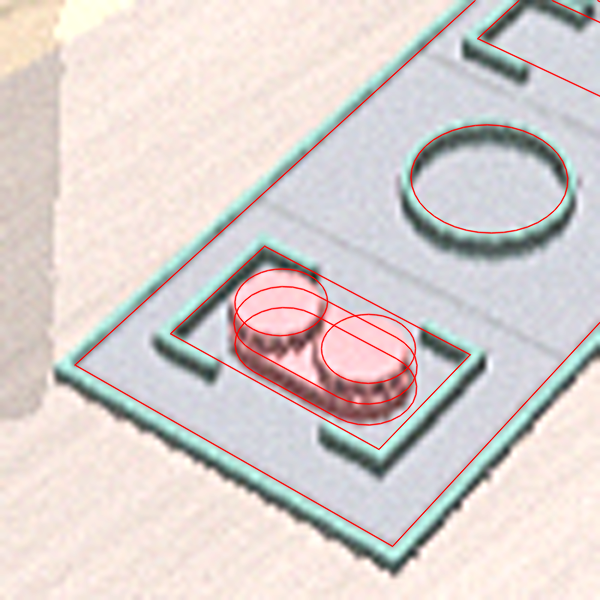

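The case is flat and well centred in the wide pocket. Down over the bottle.

```bash
python3 -m creep '-0.75 0.1 -1 0 0 0 -0.7; 0 0 -3 0 0 0 -0.7; 0 0 -2.5 0 0 0 -0.7; 0 0 -1.5 0 0 0 -0.7; 0 0 0 0 0 0 -0.7;0 0 0 0 0 0 -0.7'
python3 - <<'E'
from h import *
s=vision.grab_frame("scene");st=monitor.state()
overlay(s,[],(130,220,230,320),6,"pics/d3.png"); print(st["ee_pos"],st["force"])
E
```

```text
time_s: 13.8
ee_pos: [433.4, -280.4, 52.6]
ee_rot: [-179.0, -0.4, -79.3]
force: [0.7, -0.5, 0.5]
gripper_width: 77.5
[ 433.35023912 -280.33092332   52.75298766] [0.26505416 0.42849021 0.27781435]
```

View pics/d3.png

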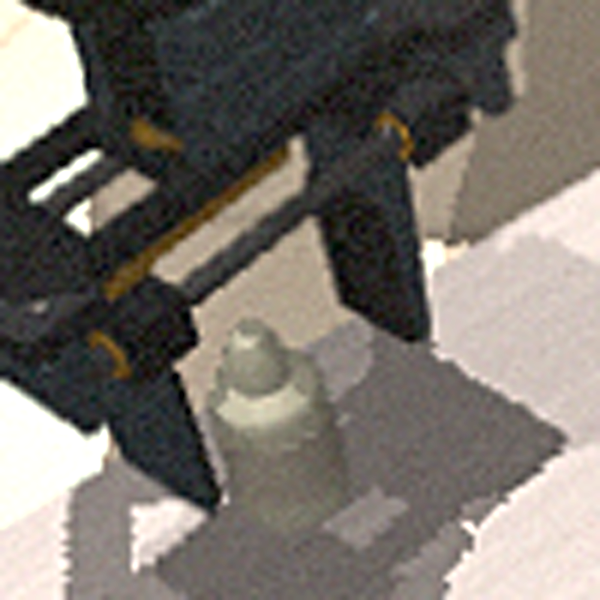

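```bash
python3 -m creep '-0.7 -0.5 0 0.004 0.018 0 -0.7; 0 0 -0.8 0 0 0 -0.7; 0 0 -0.8 0 0 0 -0.7; 0 0 -0.4 0 0 0 -0.7; 0 0 0 0 0 0 -0.7'
```

```text
time_s: 14.27
ee_pos: [429.3, -287.1, 34.8]
ee_rot: [-179.8, -0.3, -79.2]
force: [-0.2, -0.1, 0.2]
gripper_width: 77.4
```

```bash
python3 -m creep '-0.25 0.15 -0.35 0 0 0 -0.7; 0 0 -0.25 0 0 0 -0.7; 0 0 0 0 0 0 -0.4'; python3 -m creep '0 0 0 0 0 0 -0.1; 0 0 0 0 0 0 0.1; 0 0 0 0 0 0 0.25; 0 0 0 0 0 0 0.4; 0 0 0 0 0 0 0.5; 0 0 0 0 0 0 0.5; 0 0 0 0 0 0 0.5; 0 0 0 0 0 0 0.5' 12
python3 - <<'E'
from h import *
s=vision.grab_frame("scene");st=monitor.state()
overlay(s,[],(130,220,230,320),6,"pics/d4.png"); print(st["ee_pos"],st["force"],st["gripper_width"])
E
```

```text
time_s: 14.52
ee_pos: [426.5, -285.6, 28.3]
ee_rot: [-179.8, -0.3, -79.2]
force: [-0.4, 0.3, 0.4]
gripper_width: 73.3
time_s: 15.18
ee_pos: [426.6, -285.8, 28.7]
ee_rot: [-179.7, -0.3, -79.2]
force: [-0.4, 0.3, -0.6]
gripper_width: 35.5
[ 426.63438971 -285.73073061   28.70406293] [ 0.05108264 -0.25814383 -0.45222911] 35.83618765057291
```

View pics/d4.png

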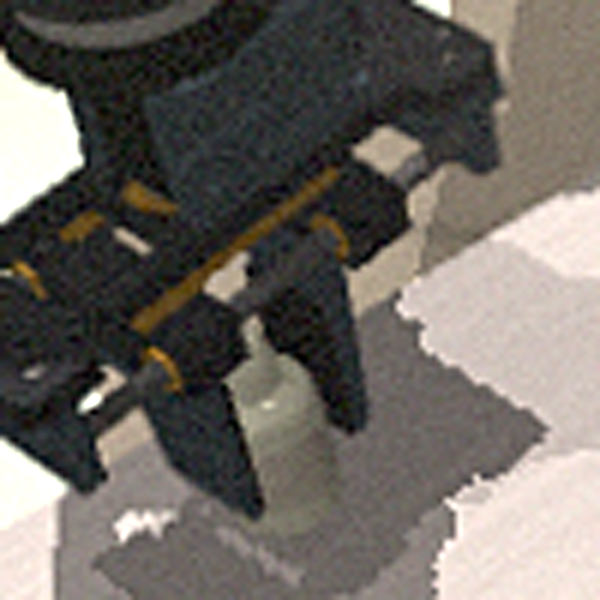

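```bash
python3 -m creep '0 0 1.5 0 0 0 0.6; 0 0 3 0 0 0 0.6; 0.4 1 1.5 0 0 0 0.6; 1.3 3.4 0 0 0 0 0.6; 1.3 3.4 0 0 0 0 0.6; 1.3 3.4 0 0 0 0 0.6; 1.3 3.4 0 0 0 0 0.6; 1.3 3.4 0 0 0 0 0.6; 1.3 3.4 0 0 0 0 0.6; 1.3 3.4 0 0 0 0 0.6; 1.1 2.8 0 0 0 0 0.6; 0 0 0 0 0 0 0.6' 12
python3 - <<'E'
from h import *
s=vision.grab_frame("scene");st=monitor.state();p=st["ee_pos"]
overlay(s,[("bottle",p+[0,0,1.3],0)],(280,180,400,280),6,"pics/d5.png"); print(st["ee_pos"],st["force"],st["gripper_width"])
E
```

```text
time_s: 16.23
ee_pos: [536.4, 1.2, 92.3]
ee_rot: [-179.4, -0.4, -79.7]
force: [-0.3, 0.1, 0.2]
gripper_width: 35.7
[535.22631881  -0.62601397  92.16502074] [-0.53263451  0.08661169 -0.82148924] 35.31948174969237
```

View pics/d5.png

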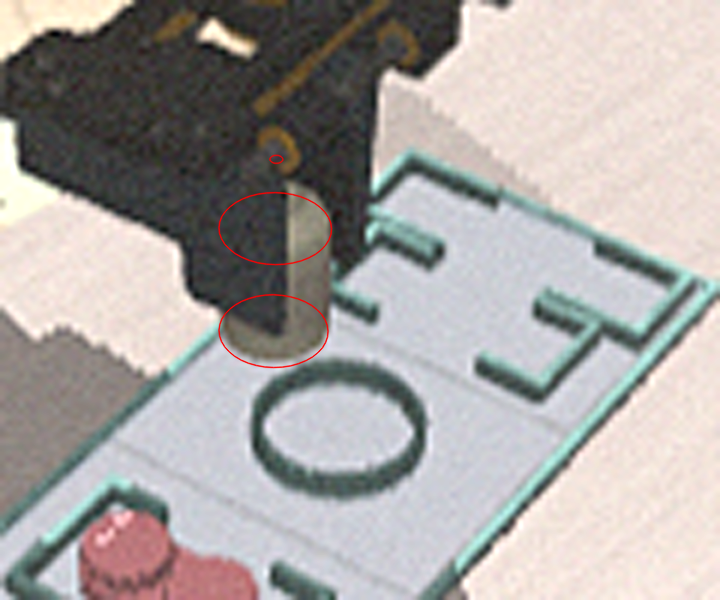

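The bottle hangs at the gripper centre to within 3 mm, and the collar leaves 9 mm all round. Move over the collar and lower.

```bash
python3 -m creep '0.9 2.2 0 0 0.008 0 0.6; 0 0 0 0 0 0 0.6; 0 0 -1.5 0 0 0 0.6; 0 0 -1.5 0 0 0 0.6;0 0 0 0 0 0 0.6' 12
python3 - <<'E'
from h import *
s=vision.grab_frame("scene");st=monitor.state();p=st["ee_pos"]
overlay(s,[("bottle",p+[0,0,1.3],0),("trayT",(545,22.5,33),9.5)],(280,180,400,280),6,"pics/d6.png"); print(st["ee_pos"],st["force"],st["gripper_width"])
E
```

```text
time_s: 16.7
ee_pos: [543.3, 18.7, 61.7]
ee_rot: [180.0, -0.5, -79.6]
force: [-0.1, 0.1, -0.3]
gripper_width: 35.9
[544.02439995  18.5943694   62.78915427] [-1.11864172  0.33336273 -0.91612586] 35.17041866445585
```

View pics/d6.png

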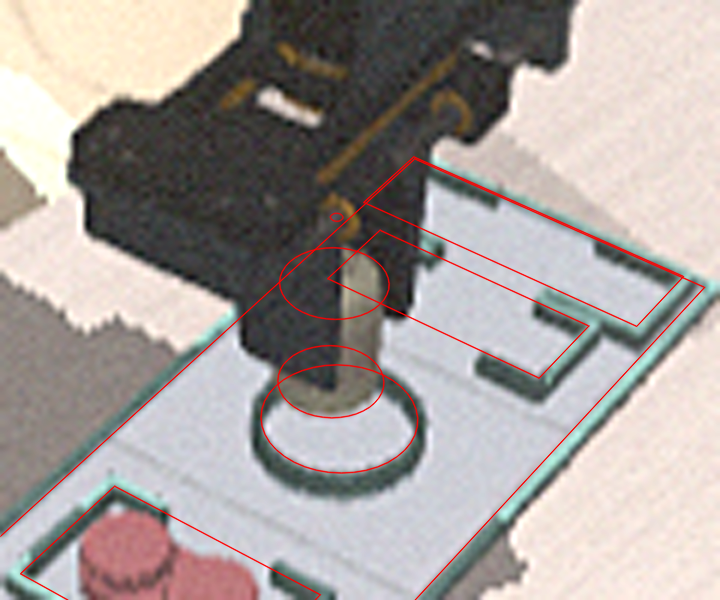

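```bash
python3 -m creep '0.1 0.4 -0.5 0.008 0.002 0 0.6; 0 0 -0.8 0 0 0 0.6; 0 0 -0.5 0 0 0 0.6; 0 0 0 0 0 0 0.6'
python3 - <<'E'
from h import *
s=vision.grab_frame("scene");st=monitor.state();p=st["ee_pos"]
overlay(s,[("bottle",p+[0,0,1.3],0),("trayT",(545,22.5,33),9.5)],(280,180,400,280),6,"pics/d7.png"); print(st["ee_pos"],st["force"],st["gripper_width"])
E
```

```text
time_s: 17.08
ee_pos: [545.9, 20.5, 45.5]
ee_rot: [-179.8, -0.0, -79.8]
force: [-0.3, -0.5, -0.5]
gripper_width: 35.8
[546.09735311  20.48241972  45.81733707] [ 0.67459657 -0.39868695 -0.28229081] 35.8859302267906
```

View pics/d7.png

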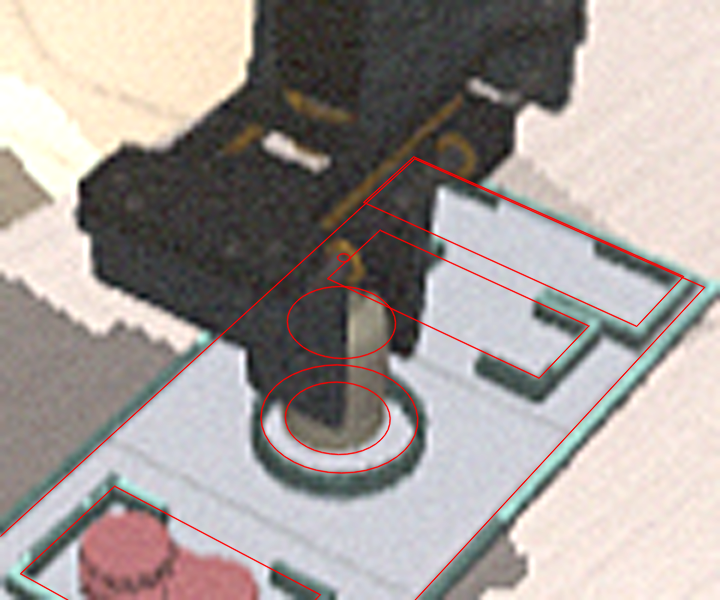

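Centred over the collar. Lower gently.

```bash
python3 -m creep '0 0.1 -0.5 0 0 0 0.6; 0 0 -0.3 0 0 0 0.6; 0 0 0 0 0 0 0.6';python3 -m creep '0 0 -0.15 0 0 0 0.6; 0 0 0 0 0 0 0.6';python3 -m creep '0 0 -0.1 0 0 0 0.6; 0 0 0 0 0 0 0.6';python3 -m creep '0 0 -0.1 0 0 0 0.6; 0 0 0 0 0 0 0.6'
```

```text
time_s: 17.38
ee_pos: [546.7, 21.4, 37.7]
ee_rot: [-179.7, -0.1, -79.8]
force: [-1.1, 0.2, -0.7]
gripper_width: 35.8
time_s: 17.55
ee_pos: [546.7, 21.6, 36.0]
ee_rot: [-179.7, -0.1, -79.8]
force: [-0.3, -0.5, -0.4]
gripper_width: 35.6
time_s: 17.72
ee_pos: [546.8, 21.7, 35.1]
ee_rot: [-179.7, -0.1, -79.8]
force: [0.1, -0.7, -0.3]
gripper_width: 35.2
time_s: 17.88
ee_pos: [547.4, 21.8, 34.8]
ee_rot: [-179.6, -0.1, -79.8]
force: [-0.1, 0.3, -1.0]
gripper_width: 35.8
```

```bash
python3 -m creep '0 0 -0.05 0 0 0 0.6; 0 0 0 0 0 0 0.15; 0 0 0 0 0 0 0.05; 0 0 0 0 0 0 -0.05; 0 0 0 0 0 0 -0.2; 0 0 0 0 0 0 -0.4; 0 0 0 0 0 0 -0.4; 0 0 1 0 0 0 -0.4; 0 0 3 0 0 0 -0.4; 0 0 4 0 0 0 -0.4; 0 0 4 0 0 0 -0.4; 0 0 0 0 0 0 -0.4'
python3 - <<'E'
from h import *
s=vision.grab_frame("scene");st=monitor.state();p=st["ee_pos"]
overlay(s,[("bottle",(546,21.5,36),0),("trayT",(545,22.5,33),9.5)],(280,180,400,280),6,"pics/d8.png"); print(st["ee_pos"],st["force"],st["gripper_width"])
E
```

```text
time_s: 18.88
ee_pos: [544.4, 21.7, 158.8]
ee_rot: [-180.0, -0.0, -79.8]
force: [1.2, 0.0, 0.7]
gripper_width: 64.1
[542.66176433  21.65919771 155.84923511] [-0.53846353  0.61728985 -0.05496659] 63.82872735801648
```

View pics/d8.png

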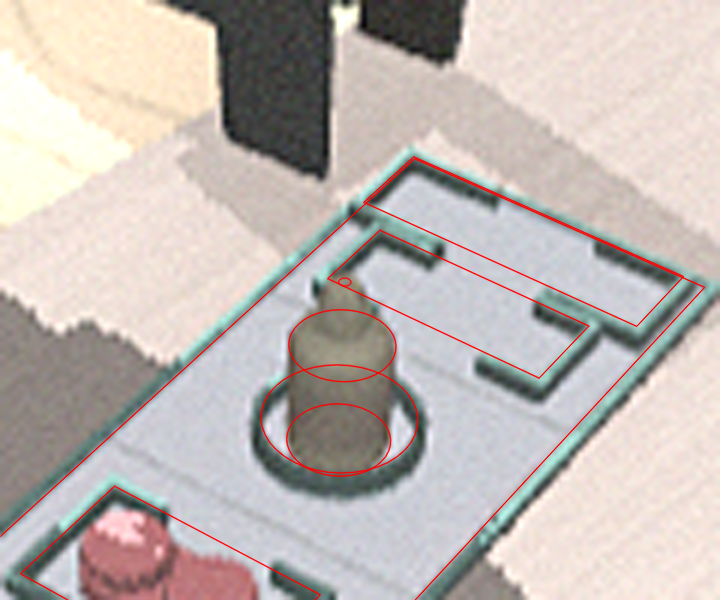

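The bottle is upright in the collar. Next the tweezers: turn to yaw about 60 on the way.

```bash
python3 -m creep '-0.25 2.1 0 0 0 0.124 -0.4; -0.25 2.1 0 0 0 0.124 -0.4; -0.25 2.1 0 0 0 0.124 -0.4; -0.25 2.1 0 0 0 0.124 -0.4; -0.25 2.1 0 0 0 0.124 -0.4; -0.25 2.1 0 0 0 0.124 -0.4; -0.25 2.1 0 0 0 0.124 -0.4; -0.25 2.1 0 0 0 0.124 -0.4; -0.25 2.1 0 0 0 0.124 -0.4; -0.25 2.1 0 0 0 0.124 -0.4; -0.25 2.1 0 0 0 0.124 -0.4; -0.25 2.1 0 0 0 0.124 -0.4'; python3 -m creep '-0.25 2.1 -0.5 0 0 0.124 -0.2; -0.25 2.1 -0.5 0 0 0.124 -0.2; -0.25 2.1 -0.5 0 0 0.124 -0.2; -0.25 2.1 -0.5 0 0 0.124 -0.2; -0.25 2.1 -0.5 0 0 0.124 -0.2; -0.25 2.1 -0.5 0 0 0.124 -0.2; -0.25 2.1 -0.5 0 0 0.124 -0.2; 0 0 0 0 0 0 -0.2; 0 0 0 0 0 0 -0.2'
```

```text
time_s: 19.93
ee_pos: [504.6, 278.2, 150.4]
ee_rot: [179.3, 0.5, 6.3]
force: [0.6, 0.5, -0.1]
gripper_width: 63.8
time_s: 20.68
ee_pos: [479.4, 433.0, 105.5]
ee_rot: [179.5, 1.3, 56.8]
force: [0.7, -0.5, 0.1]
gripper_width: 54.2
```

```bash
python3 -m creep '1.4 -1.1 0 0.024 -0.005 0.06 -0.2; 0 0 -2 0 0 0 -0.2; 0 0 -2 0 0 0 -0.2;0 0 0 0 0 0 -0.2;0 0 0 0 0 0 -0.2'
python3 - <<'E'
from h import *
s=vision.grab_frame("scene");f=vision.grab_frame("top");st=monitor.state();print(st["ee_pos"],st["ee_rot"])
I=[("tw",(493.5,422,30),-29.7)]
overlay(s,I,(380,110,480,200),4,"pics/a.png");overlay(f,I,(85,215,175,305),4,"pics/b2.png")
cv2.imwrite("pics/e1.png",np.hstack([cv2.imread("pics/a.png"),cv2.imread("pics/b2.png")]))
E
```

```text
time_s: 21.1
ee_pos: [493.9, 417.3, 64.5]
ee_rot: [180.0, 0.1, 59.9]
force: [0.0, 0.0, 0.4]
gripper_width: 55.0
[493.97849358 417.77058354  64.90467303] [1.79949998e+02 3.64997501e-02 5.99186489e+01]
```

View pics/e1.png

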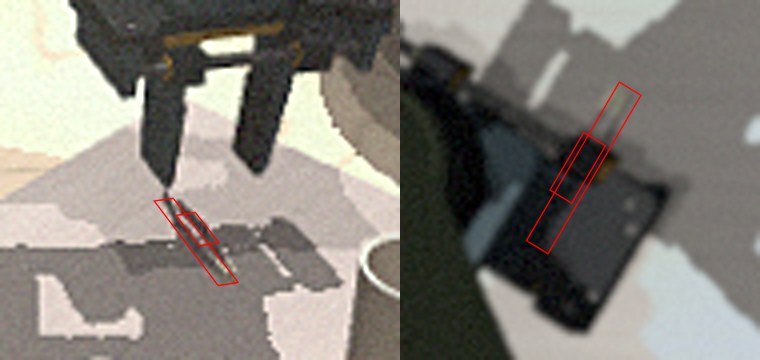

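```bash
python3 -m creep '0 0.5 -1 0 0 0.006 -0.2; 0 0 -1.5 0 0 0 -0.2; 0 0 -0.9 0 0 0 -0.2; 0 0 0 0 0 0 -0.2;0 0 0 0 0 0 -0.2'; python3 -m creep '0 0 -0.3 0 0 0 -0.2; 0 0 0 0 0 0 -0.2'
```

```text
time_s: 21.62
ee_pos: [496.2, 425.5, 33.2]
ee_rot: [179.8, -0.4, 60.2]
force: [-0.2, 0.8, 0.7]
gripper_width: 54.7
time_s: 21.78
ee_pos: [496.4, 426.1, 30.6]
ee_rot: [179.8, -0.5, 60.2]
force: [0.0, 0.3, -0.1]
gripper_width: 54.6
```

```bash
python3 -m creep '-0.2 -0.25 -0.6 -0.007 0.004 0 -0.2; 0 0 -0.5 0 0 0 -0.2; 0 0 0 0 0 0 -0.2;0 0 0 0 0 0 -0.2'
python3 - <<'E'
from h import *
s=vision.grab_frame("scene");f=vision.grab_frame("top");st=monitor.state();print(st["ee_pos"],st["ee_rot"])
I=[]
overlay(s,I,(380,110,480,200),4,"pics/a.png");overlay(f,I,(85,215,175,305),4,"pics/b2.png")
cv2.imwrite("pics/e2.png",np.hstack([cv2.imread("pics/a.png"),cv2.imread("pics/b2.png")]))
E
```

```text
time_s: 22.12
ee_pos: [494.7, 424.0, 19.8]
ee_rot: [179.7, -0.1, 60.3]
force: [0.2, 0.1, -0.7]
gripper_width: 54.9
[494.79755718 424.0389942   19.89144117] [ 1.79728227e+02 -1.11308946e-01  6.02534659e+01]
```

View pics/e2.png

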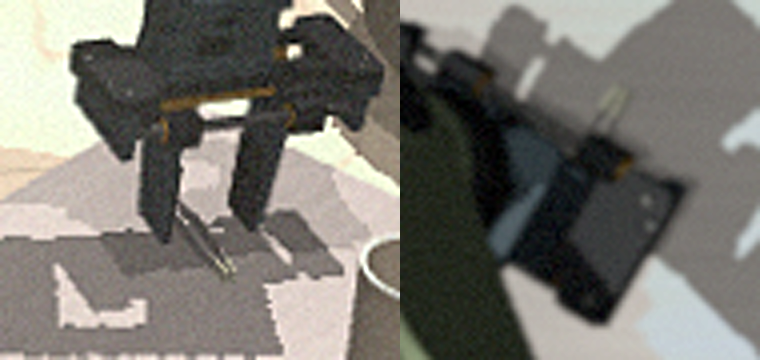

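```bash
python3 -m creep '0 0 -0.35 0 0 0 -0.2; 0 0 -0.2 0 0 0 -0.2; 0 0 0 0 0 0 -0.2'; python3 -m creep '0 0 0 0 0 0 0.1; 0 0 0 0 0 0 0.3; 0 0 0 0 0 0 0.5; 0 0 0 0 0 0 0.65; 0 0 0 0 0 0 0.8; 0 0 0 0 0 0 0.9; 0 0 0 0 0 0 0.9; 0 0 0 0 0 0 0.9; 0 0 0 0 0 0 0.9' 12
```

```text
time_s: 22.47
ee_pos: [495.2, 424.2, 14.4]
ee_rot: [179.7, -0.2, 60.2]
force: [0.0, 0.5, 0.1]
gripper_width: 54.7
time_s: 23.22
ee_pos: [495.2, 424.3, 14.4]
ee_rot: [179.7, -0.2, 60.2]
force: [-0.2, 0.2, -0.2]
gripper_width: 13.3
```

Width about 13.5 mm, so the tweezers are held. Lift and carry.

```bash
python3 -m creep '0 0 1.5 0 0 0 0.9; 0 0 3 0 0 0 0.9; 0.1 -1 1.5 0 0 0.05 0.9; 0.35 -3.1 0 0 0 0.08 0.9; 0.35 -3.1 0 0 0 0.08 0.9; 0.35 -3.1 0 0 0 0.08 0.9; 0.35 -3.1 0 0 0 0.08 0.9; 0.35 -3.1 0 0 0 0.08 0.9; 0.35 -3.1 0 0 0 0.08 0.9; 0.35 -3 0 0 0 0.08 0.9; 0.3 -2.7 0 0 0 0.08 0.9; 0 0 0 0 0 0 0.9'
python3 - <<'E'
from h import *
s=vision.grab_frame("scene");st=monitor.state();p=st["ee_pos"];y=st["ee_rot"][2];print(p,st["ee_rot"],st["gripper_width"])
overlay(s,[("tw",p+[0,0,15.6],y-90)],(310,140,440,240),6,"pics/e3.png")
E
```

```text
time_s: 24.22
ee_pos: [522.8, 163.2, 77.1]
ee_rot: [179.5, -0.2, 102.2]
force: [0.4, -1.2, -1.2]
gripper_width: 13.4
[522.88921884 165.09757168  77.2254627 ] [179.46819784  -0.29074268 102.02642949] 13.502555465584956
```

View pics/e3.png

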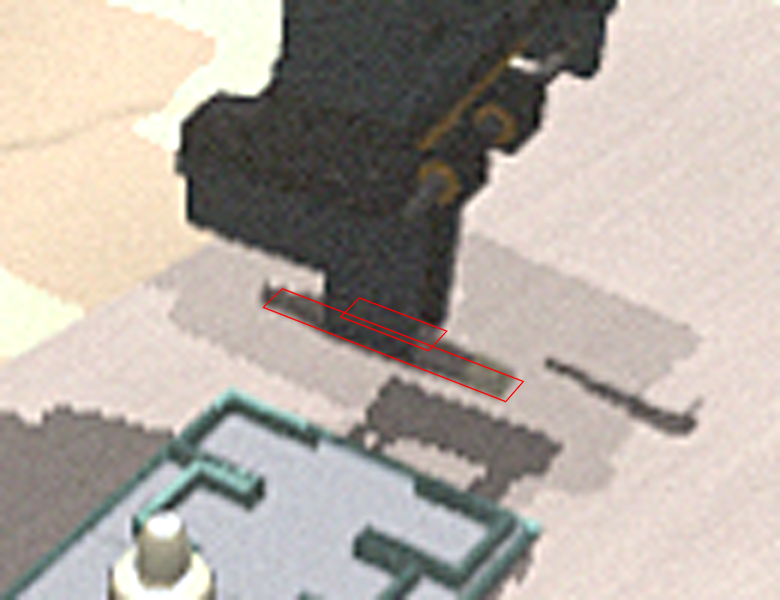

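```bash
python3 -m creep '0.25 -2.5 0 0 0.009 -0.04 0.9; 0 0 -1.2 0 0 0 0.9; 0 0 -1.2 0 0 0 0.9; 0 0 0 0 0 0 0.9'
python3 - <<'E'
from h import *
s=vision.grab_frame("scene");st=monitor.state();p=st["ee_pos"];y=st["ee_rot"][2];print(p,st["ee_rot"],st["gripper_width"])
overlay(s,[("tw",p+[0,0,15.6],y-90),("trayT",(545,22.5,33),9.5)],(310,160,440,260),6,"pics/e4.png")
E
```

```text
time_s: 24.6
ee_pos: [527.0, 142.1, 53.9]
ee_rot: [179.7, -0.5, 99.3]
force: [-0.1, 0.6, -0.5]
gripper_width: 13.3
[527.58297288 142.47776068  54.87224664] [179.64829259  -0.55061159  99.36787974] 13.669909905956727
```

View pics/e4.png

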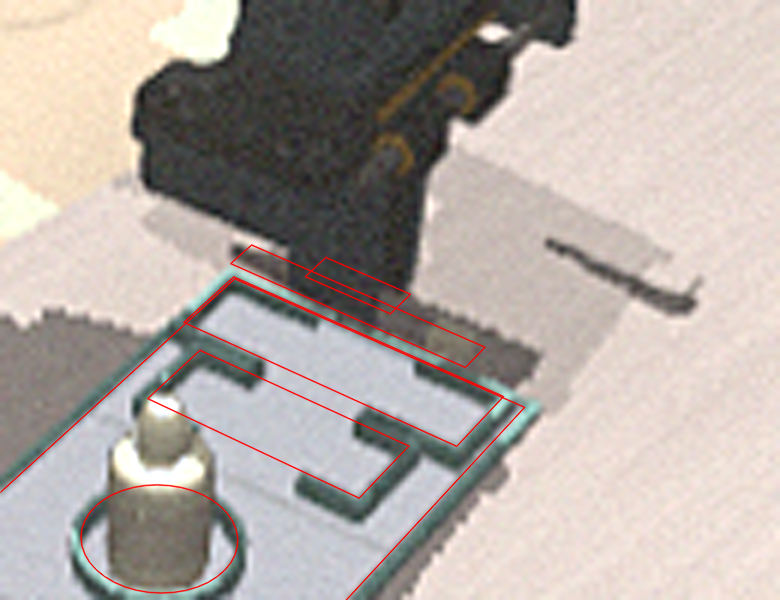

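The tweezers track the model well. Lower them into the long groove.

```bash
python3 -m creep '-0.2 -0.25 -0.5 -0.009 0 0 0.9; 0 0 -1 0 0 0 0.9; 0 0 -0.6 0 0 0 0.9; 0 0 0 0 0 0 0.9'
python3 - <<'E'
from h import *
s=vision.grab_frame("scene");st=monitor.state();p=st["ee_pos"];y=st["ee_rot"][2];print(p,st["ee_rot"],st["gripper_width"])
overlay(s,[("tw",p+[0,0,15.6],y-90)],(310,160,440,260),6,"pics/e5.png")
E
```

```text
time_s: 24.98
ee_pos: [526.4, 142.8, 33.7]
ee_rot: [179.5, -0.0, 99.5]
force: [0.5, -0.2, -0.8]
gripper_width: 13.3
[526.51466571 142.84185319  34.01287571] [ 1.79532139e+02 -4.94607400e-02  9.94749534e+01] 13.102825960695549
```

View pics/e5.png

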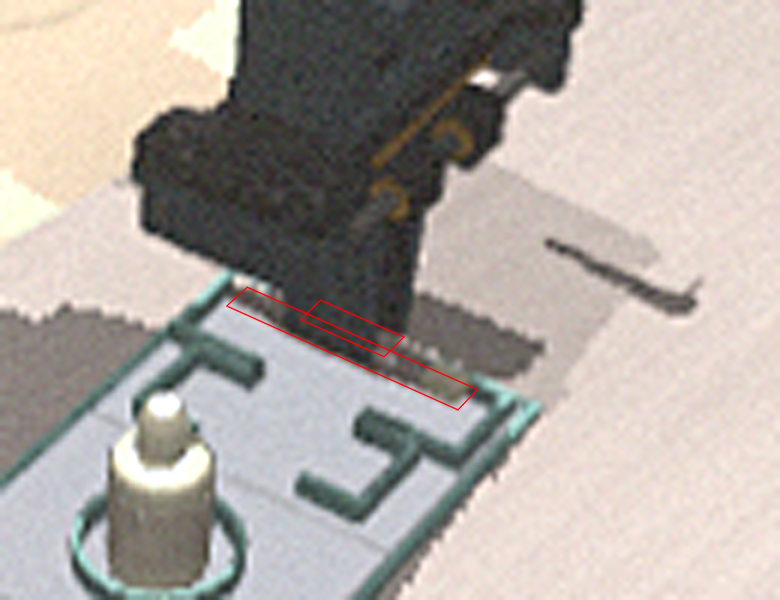

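```bash
python3 -m creep '-0.1 -0.4 0 0 0.006 0 0.9; 0 0 -0.5 0 0 0 0.9; 0 0 -0.3 0 0 0 0.9; 0 0 0 0 0 0 0.9'; python3 -m creep '0 0 -0.2 0 0 0 0.9; 0 0 0 0 0 0 0.9';python3 -m creep '0 0 -0.12 0 0 0 0.9; 0 0 0 0 0 0 0.9'
```

```text
time_s: 25.37
ee_pos: [526.1, 138.8, 25.9]
ee_rot: [179.8, -0.1, 99.5]
force: [0.2, -1.0, -1.4]
gripper_width: 13.5
time_s: 25.53
ee_pos: [526.2, 138.6, 23.7]
ee_rot: [179.8, -0.1, 99.5]
force: [-0.1, 0.4, -0.7]
gripper_width: 13.5
time_s: 25.7
ee_pos: [526.3, 138.6, 22.4]
ee_rot: [179.8, -0.1, 99.5]
force: [1.6, -0.8, -0.3]
gripper_width: 13.3
```

```bash
python3 -m creep '0 0.05 -0.1 0 0 0 0.9; 0 0 0 0 0 0 0.9'; python3 -m creep '0 0 -0.1 0 0 0 0.9; 0 0 0 0 0 0 0.9';python3 -m creep '0 0 -0.05 0 0 0 0.9; 0 0 0 0 0 0 0.9'; python3 -m creep '0 0 -0.05 0 0 0 0.9; 0 0 0 0 0 0 0.9'
```

```text
time_s: 25.87
ee_pos: [526.4, 139.2, 21.5]
ee_rot: [179.8, -0.1, 99.4]
force: [-0.7, -0.2, -0.2]
gripper_width: 13.4
time_s: 26.03
ee_pos: [526.6, 139.3, 20.5]
ee_rot: [179.8, -0.1, 99.5]
force: [-0.4, -0.3, -0.4]
gripper_width: 13.1
time_s: 26.2
ee_pos: [526.8, 139.4, 20.5]
ee_rot: [179.7, -0.1, 99.5]
force: [-0.2, 0.6, -0.6]
gripper_width: 13.6
time_s: 26.37
ee_pos: [527.0, 139.4, 20.5]
ee_rot: [179.7, -0.1, 99.5]
force: [1.3, 0.5, -0.1]
gripper_width: 13.7
```

```bash
python3 -m creep '0 0 0 0 0 0 0.6; 0 0 0 0 0 0 0.5; 0 0 0 0 0 0 0.36; 0 0 0 0 0 0 0.36; 0 0 0 0 0 0 0.36; 0 0 1.5 0 0 0 0.36; 0 0 3.5 0 0 0 0.36; 0 0 4 0 0 0 0.36; 0 0 3 0 0 0 0.36; 0 0 0 0 0 0 0.2'
python3 - <<'E'
from h import *
s=vision.grab_frame("scene");st=monitor.state();p=st["ee_pos"];y=st["ee_rot"][2];print(p,st["ee_rot"],st["gripper_width"])
overlay(s,[("tw",(526,139.4,36),9.5)],(310,160,440,260),6,"pics/e6.png")
overlay(s,[("ins",(571.1,-271.5,30),-39.6)],(190,290,290,390),6,"pics/e7.png")
E
```

```text
time_s: 27.2
ee_pos: [523.4, 138.6, 141.5]
ee_rot: [-179.8, -0.1, 99.5]
force: [-0.0, 0.5, 0.2]
gripper_width: 33.4
[522.1451307  138.23707865 139.23430255] [-1.79584161e+02 -8.20059958e-02  9.94528541e+01] 35.44187594509821
```

View pics/e6.png

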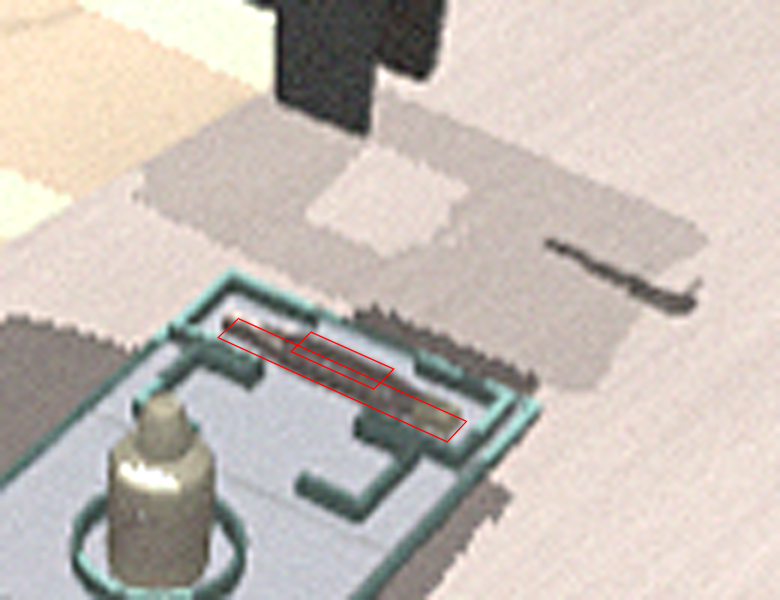

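View pics/e7.png

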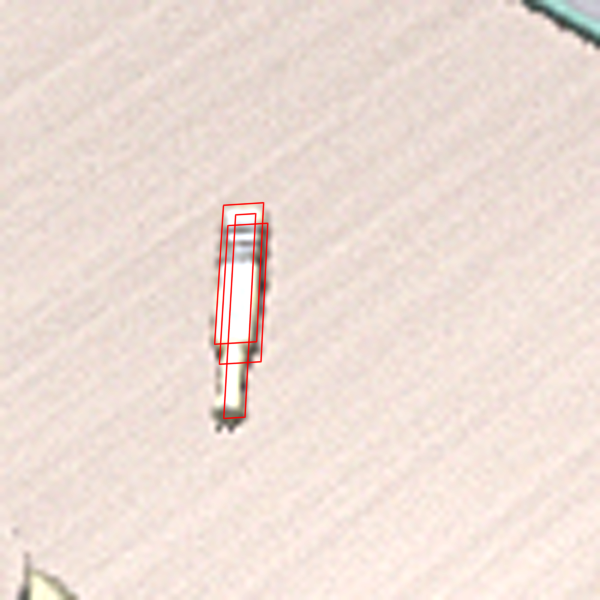

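The tweezers lie in the long groove. For the inserter, an upright gripper's body would hit the bottle's nozzle: at release its underside would be about 9 mm below the nozzle top. So I'll grip with the tool tipped 30° along the stick, which keeps the pads flush and lifts the body over the nozzle.

```bash
python3 -m creep '0.5 -3.6 0 0 0 -0.074 0.1; 0.5 -3.6 0 0 0 -0.074 0.1; 0.5 -3.6 0 0 0 -0.074 0.1; 0.5 -3.6 0 0 0 -0.074 0.1; 0.5 -3.6 0 0 0 -0.074 0.1; 0.5 -3.6 0 0 0 -0.074 0.1; 0.5 -3.6 0 0 0 -0.074 0.1; 0.5 -3.6 0 0 0 -0.074 0.1; 0.5 -3.6 0 0 0 -0.074 0.1; 0.5 -3.6 0 0 0 -0.074 0.1; 0.5 -3.6 0 0 0 -0.074 0.1; 0.3 -1.5 0 0 0 -0.06 0'; python3 -m creep '0 0 0 -0.067 -0.081 0 -0.1; 0 0 0 -0.067 -0.081 0 -0.1; 0 0 0 -0.067 -0.081 0 -0.1; 0 0 0 -0.067 -0.081 0 -0.1; 0 0 0 -0.067 -0.081 0 -0.1; 0 0 0 0 0 0 -0.1; 0 0 0 0 0 0 -0.1'
```

```text
time_s: 28.25
ee_pos: [570.1, -284.9, 121.5]
ee_rot: [-178.2, 0.0, 47.5]
force: [0.4, -0.9, -0.0]
gripper_width: 44.4
time_s: 28.83
ee_pos: [562.6, -289.4, 102.7]
ee_rot: [151.9, -1.4, 47.4]
force: [0.9, -0.8, 1.2]
gripper_width: 50.1
```

```bash
cat > d.py <<'E'
from h import *
from scipy.spatial.transform import Rotation as Ro
import sys
t=[float(v) for v in sys.argv[1:7]]; st=monitor.state()
rv=(Ro.from_euler('xyz',t[3:],degrees=True)*Ro.from_euler('xyz',st["ee_rot"],degrees=True).inv()).as_rotvec()
print("shift cm",((np.array(t[:3])-st["ee_pos"])/10).round(2),"turn",rv.round(3),"force",st["force"].round(1),"w",round(st["gripper_width"],1))
E
python3 d.py 580.4 -279.5 60 150 0 50.4
```

```text
shift cm [ 1.78  0.99 -4.27] turn [-0.041 -0.009  0.052] force [ 0.9 -0.8  1.2] w 50.1
```

```bash
python3 -m creep '1.8 1 0 -0.041 -0.009 0.052 -0.1; 0 0 -2 0 0 0 -0.1; 0 0 -1.5 0 0 0 -0.1; 0 0 0 0 0 0 -0.1; 0 0 0 0 0 0 -0.1';python3 d.py 580.4 -279.5 45 150 0 50.4;  python3 - <<'E'
from h import *
s=vision.grab_frame("scene");f=vision.grab_frame("top");I=[("ins",(572.5,-273,30),-39.6)]
overlay(s,I,(180,270,280,370),4,"pics/a.png");overlay(f,I,(410,180,500,280),4,"pics/b2.png")
cv2.imwrite("pics/f1.png",np.hstack([cv2.imread("pics/a.png"),cv2.imread("pics/b2.png")]))
E
```

```text
time_s: 29.25
ee_pos: [588.3, -284.4, 68.9]
ee_rot: [149.9, 0.2, 50.3]
force: [1.2, 0.1, 0.6]
gripper_width: 50.2
shift cm [-0.79  0.49 -2.39] turn [ 0.003 -0.001  0.002] force [1.2 0.1 0.6] w 50.2
```

View pics/f1.png

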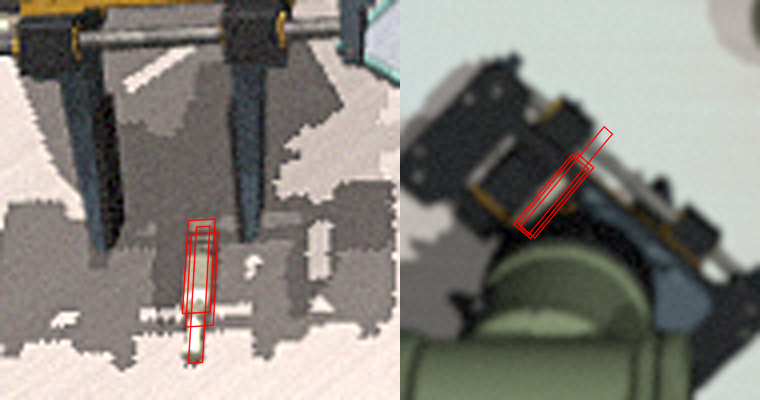

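```bash
python3 -m creep '-0.8 0.5 -0.5 0 0 0 -0.1; 0 0 -1.3 0 0 0 -0.1; 0 0 -0.6 0 0 0 -0.1; 0 0 0 0 0 0 -0.1; 0 0 0 0 0 0 -0.1';python3 d.py 580.4 -279.5 23.5 150 0 50.4
```

```text
time_s: 29.77
ee_pos: [584.8, -283.6, 51.6]
ee_rot: [149.3, 0.0, 50.0]
force: [-0.4, -0.2, 0.1]
gripper_width: 50.2
shift cm [-0.44  0.41 -2.81] turn [0.008 0.009 0.006] force [-0.4 -0.2  0.1] w 50.2
```

```bash
python3 -m creep '-0.5 0.45 -0.5 0.008 0.009 0.006 -0.1; -0.1 0.1 -0.9 0 0 0 -0.1; 0 0 -0.7 0 0 0 -0.1; 0 0 0 0 0 0 -0.1; 0 0 0 0 0 0 -0.1';python3 d.py 580.4 -279.5 23.5 150 0 50.4;  python3 - <<'E'
from h import *
s=vision.grab_frame("scene");f=vision.grab_frame("top");I=[]
overlay(s,I,(180,290,280,370),6,"pics/f2.png")
E
```

```text
time_s: 30.18
ee_pos: [582.9, -281.0, 36.9]
ee_rot: [149.4, -0.1, 50.3]
force: [0.2, 0.1, 0.7]
gripper_width: 50.1
shift cm [-0.25  0.15 -1.34] turn [0.005 0.009 0.002] force [0.2 0.1 0.7] w 50.1
```

View pics/f2.png

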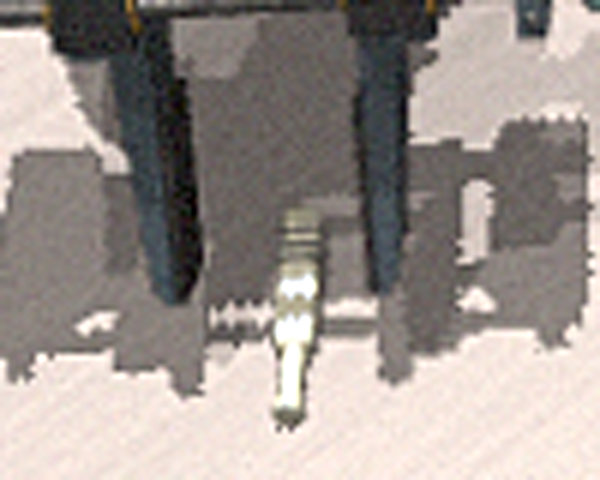

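```bash
python3 -m creep '-0.3 0.2 -0.6 0.005 0.009 0 -0.1; 0 0 -0.4 0 0 0 -0.1; 0 0 0 0 0 0 -0.1';python3 -m creep '-0.05 0.05 -0.15 0 0 0 -0.1; 0 0 0 0 0 0 -0.1';python3 d.py 580.4 -279.5 23.5 150 0 50.4
```

```text
time_s: 30.53
ee_pos: [580.6, -279.3, 28.4]
ee_rot: [149.9, -0.1, 50.2]
force: [-0.2, 0.1, 1.0]
gripper_width: 50.3
time_s: 30.7
ee_pos: [580.1, -278.8, 26.9]
ee_rot: [149.9, -0.1, 50.2]
force: [-0.2, -0.1, -1.3]
gripper_width: 49.9
shift cm [ 0.03 -0.07 -0.34] turn [0.    0.002 0.003] force [-0.2 -0.1 -1.3] w 49.9
```

```bash
python3 -m creep '0 -0.05 -0.2 0 0 0 -0.1; 0 0 0 0 0 0 -0.1';python3 -m creep '0 0 -0.12 0 0 0 -0.1; 0 0 0 0 0 0 -0.1';python3 -m creep '0 0 0 0 0 0 0.1; 0 0 0 0 0 0 0.3; 0 0 0 0 0 0 0.5; 0 0 0 0 0 0 0.65; 0 0 0 0 0 0 0.8; 0 0 0 0 0 0 0.9; 0 0 0 0 0 0 0.9; 0 0 0 0 0 0 0.9; 0 0 0 0 0 0 0.9' 10;  python3 - <<'E'
from h import *
s=vision.grab_frame("scene");print(monitor.state()["gripper_width"])
overlay(s,[],(180,290,280,370),6,"pics/f3.png")
E
```

```text
time_s: 30.87
ee_pos: [580.1, -279.3, 25.0]
ee_rot: [149.9, -0.1, 50.2]
force: [0.5, 0.3, 0.8]
gripper_width: 50.3
time_s: 31.03
ee_pos: [580.2, -279.4, 23.8]
ee_rot: [149.9, -0.1, 50.2]
force: [0.7, -0.0, -0.3]
gripper_width: 50.2
time_s: 31.78
ee_pos: [580.3, -279.4, 23.9]
ee_rot: [149.9, -0.1, 50.2]
force: [-0.4, -0.2, -0.5]
gripper_width: 10.7
10.916394643671893
```

View pics/f3.png

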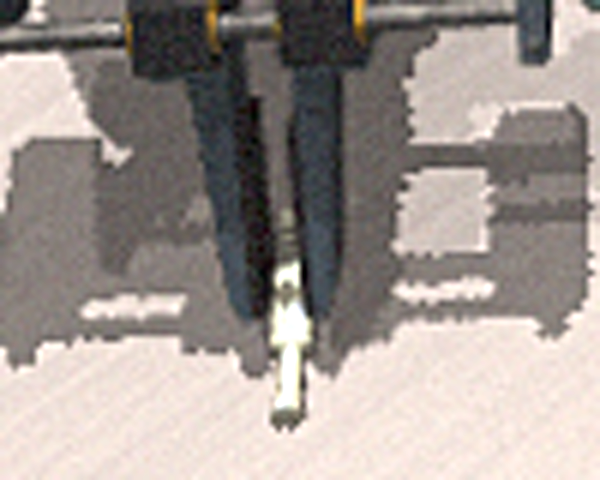

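Stopped at about 11 mm on the 12 mm handle. Lift a little and check it comes along level.

```bash
python3 -m creep '0 0 1 0 0 0 0.9; 0 0 2 0 0 0 0.9; 0 0 2 0 0 0 0.9; 0 0 0 0 0 0 0.9;0 0 0 0 0 0 0.9';  python3 - <<'E'
from h import *
s=vision.grab_frame("scene");st=monitor.state();p=st["ee_pos"];print(p,st["ee_rot"],st["gripper_width"])
y=np.radians(st["ee_rot"][2]-90)
overlay(s,[("ins",p+np.array([-8*np.cos(y),-8*np.sin(y),6.1]),st["ee_rot"][2]-90)],(180,270,280,370),6,"pics/f4.png")
E
```

```text
time_s: 32.25
ee_pos: [578.8, -278.6, 73.5]
ee_rot: [150.1, -0.0, 50.3]
force: [-0.4, 0.1, -0.8]
gripper_width: 11.4
[ 579.19745816 -278.69390978   73.65376841] [ 1.50073779e+02 -2.77168778e-02  5.02860082e+01] 10.740556483075608
```

View pics/f4.png

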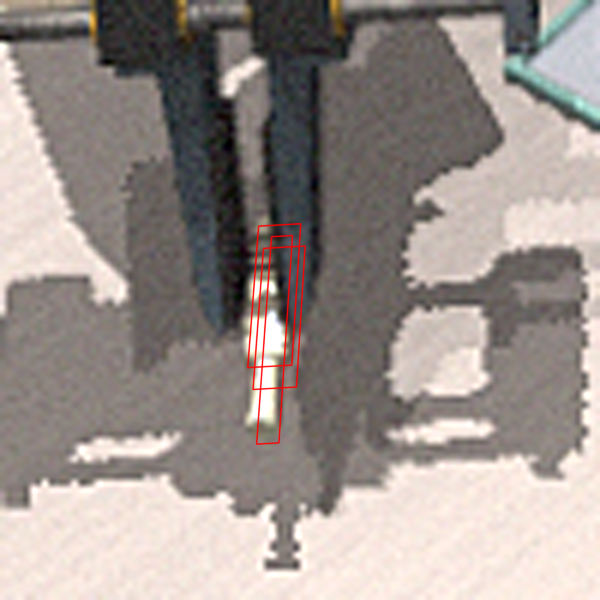

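```bash
python3 -m creep '0 0 3 0 0 0 0.9; -0.1 1 3 0 0 0.03 0.9; -0.35 3.4 0 0 0 0.08 0.9; -0.35 3.4 0 0 0 0.08 0.9; -0.35 3.4 0 0 0 0.08 0.9; -0.35 3.4 0 0 0 0.08 0.9; -0.35 3.4 0 0 0 0.08 0.9; -0.35 3.4 0 0 0 0.08 0.9; -0.35 3.4 0 0 0 0.08 0.9; -0.35 3.4 0 0 0 0.08 0.9; -0.35 3.4 0 0 0 0.08 0.9; -0.35 3.4 0 0 0 0.08 0.9'; python3 -m creep '0 2 0 0 0 0.04 0.9; 0 0 0 0 0 0 0.9; 0 0 0 0 0 0 0.9'; python3 d.py 542.4 100.1 100 150 0 99.5;  python3 - <<'E'
from h import *
s=vision.grab_frame("scene");st=monitor.state();p=st["ee_pos"];print(p,st["ee_rot"],st["gripper_width"])
y=np.radians(st["ee_rot"][2]-90)
overlay(s,[("ins",p+np.array([-8*np.cos(y),-8*np.sin(y),6.1]),st["ee_rot"][2]-90)],(310,140,430,240),6,"pics/f5.png")
E
```

```text
time_s: 33.3
ee_pos: [532.1, 80.0, 119.4]
ee_rot: [151.4, 0.6, 99.5]
force: [0.7, -1.1, -0.1]
gripper_width: 10.9
time_s: 33.55
ee_pos: [528.6, 104.1, 115.2]
ee_rot: [151.9, 0.6, 102.3]
force: [-0.9, -0.9, -0.3]
gripper_width: 11.2
shift cm [ 1.38 -0.4  -1.52] turn [ 0.017 -0.03  -0.048] force [-0.9 -0.9 -0.3] w 11.2
[528.5892794  103.70588061 115.08769406] [151.86447013   0.61688593 102.23269985] 10.73939903007891
```

View pics/f5.png

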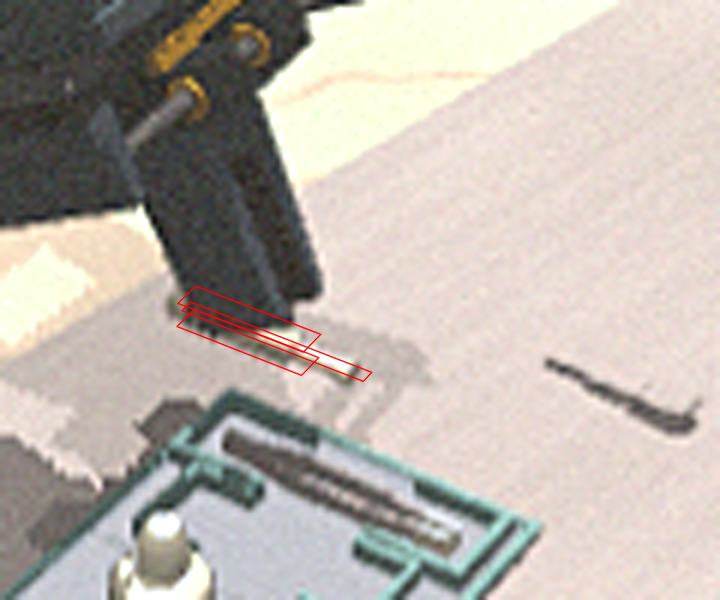

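```bash
python3 -m creep '1.4 -0.4 0 0.017 -0.03 -0.048 0.9; 0 0 -1.2 0 0 0 0.9; 0 0 -1.2 0 0 0 0.9; 0 0 -0.8 0 0 0 0.9; 0 0 0 0 0 0 0.9; 0 0 0 0 0 0 0.9'; python3 d.py 542.4 100.1 45 150 0 99.5;  python3 - <<'E'
from h import *
s=vision.grab_frame("scene");st=monitor.state();p=st["ee_pos"];print(p,st["ee_rot"],st["gripper_width"])
y=np.radians(st["ee_rot"][2]-90)
overlay(s,[("ins",p+np.array([-12*np.cos(y),-12*np.sin(y),6.1]),st["ee_rot"][2]-90)],(300,150,420,250),6,"pics/f6.png")
E
```

```text
time_s: 34.1
ee_pos: [543.2, 92.9, 79.9]
ee_rot: [150.1, 0.0, 98.7]
force: [1.0, 0.5, 0.6]
gripper_width: 10.8
shift cm [-0.08  0.72 -3.49] turn [ 0.001 -0.001  0.014] force [1.  0.5 0.6] w 10.8
[543.01030273  92.99750447  79.86570135] [1.50093565e+02 4.21486832e-02 9.87264358e+01] 11.019782023746533
```

View pics/f6.png

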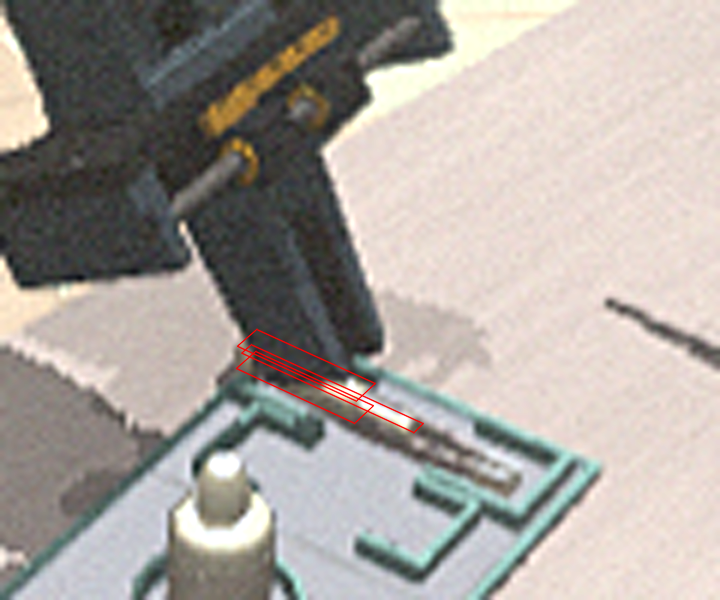

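```bash
python3 -m creep '-0.05 0.7 0 0 0 0.014 0.9; 0 0 -1 0 0 0 0.9; 0 0 -1 0 0 0 0.9; 0 0 -0.6 0 0 0 0.9; 0 0 0 0 0 0 0.9; 0 0 0 0 0 0 0.9'; python3 d.py 542.4 100.1 35 150 0 99.5;  python3 - <<'E'
from h import *
s=vision.grab_frame("scene");st=monitor.state();p=st["ee_pos"];print(p,st["ee_rot"],st["gripper_width"])
y=np.radians(st["ee_rot"][2]-90)
overlay(s,[("ins",p+np.array([-12*np.cos(y),-12*np.sin(y),6.1]),st["ee_rot"][2]-90)],(300,160,420,260),6,"pics/f7.png")
E
```

```text
time_s: 34.65
ee_pos: [545.7, 100.4, 57.3]
ee_rot: [149.6, 0.1, 99.5]
force: [-0.1, 0.1, 0.2]
gripper_width: 11.1
shift cm [-0.33 -0.03 -2.23] turn [-0.     0.007 -0.001] force [-0.1  0.1  0.2] w 11.1
[545.71318751 100.43334314  57.39563781] [1.49601312e+02 5.75454525e-02 9.95398081e+01] 10.765956613615407
```

View pics/f7.png

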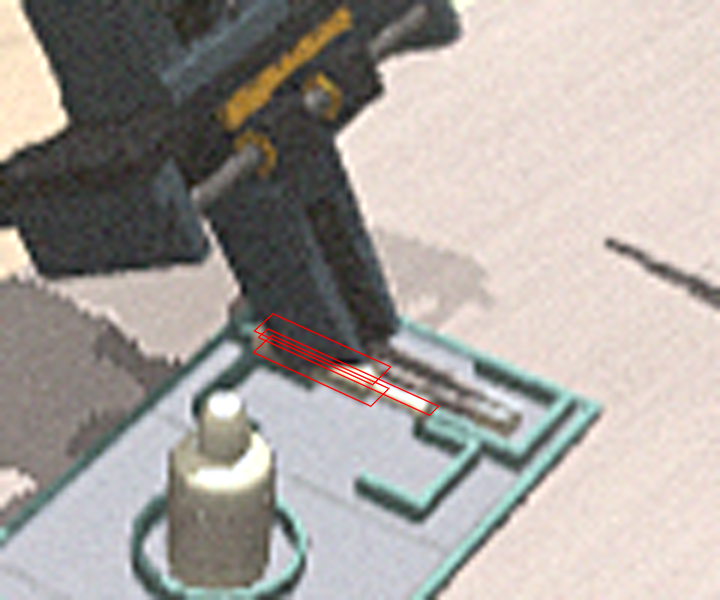

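```bash
python3 -m creep '-0.35 0 -0.5 0 0.007 0 0.9; -0.1 0 -0.8 0 0 0 0.9; 0 0 -0.4 0 0 0 0.9; 0 0 0 0 0 0 0.9; 0 0 0 0 0 0 0.9'; python3 d.py 542.4 100.1 29.9 150 0 99.5;  python3 - <<'E'
from h import *
s=vision.grab_frame("scene");st=monitor.state();p=st["ee_pos"];print(p,st["ee_rot"],st["gripper_width"])
overlay(s,[("trayT",(545,22.5,33),9.5)],(300,160,420,260),6,"pics/f8.png")
E
```

```text
time_s: 35.12
ee_pos: [542.1, 100.9, 41.8]
ee_rot: [149.8, -0.0, 99.6]
force: [0.2, -0.4, 0.1]
gripper_width: 11.2
shift cm [ 0.03 -0.08 -1.19] turn [-0.001  0.003 -0.001] force [ 0.2 -0.4  0.1] w 11.2
[542.11616784 100.87429847  41.83122903] [ 1.49798972e+02 -1.48431312e-02  9.95667600e+01] 11.286303065993442
```

View pics/f8.png

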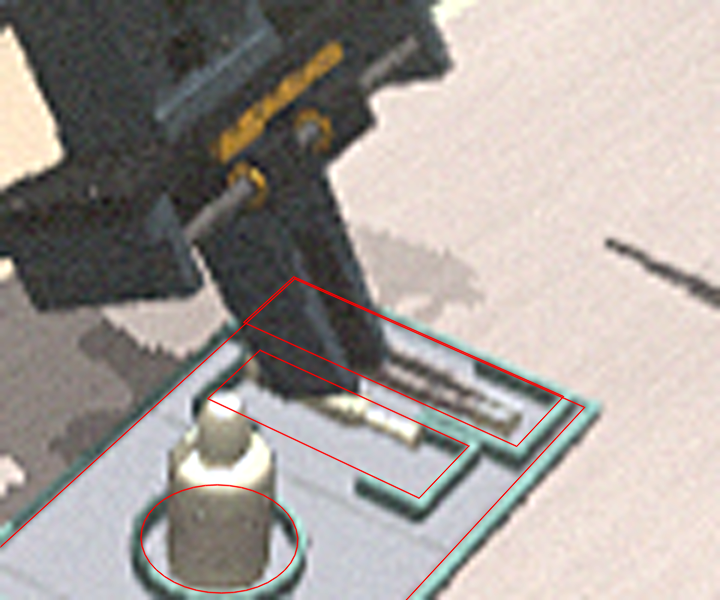

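```bash
python3 -m creep '0.15 -0.1 -0.4 0 0 0 0.9; 0 0 -0.3 0 0 0 0.9; 0 0 0 0 0 0 0.9'; python3 -m creep '0 0 -0.15 0 0 0 0.9; 0 0 0 0 0 0 0.9'; python3 -m creep '0 0 -0.1 0 0 0 0.9; 0 0 0 0 0 0 0.9'; python3 d.py 543.5 100.1 29.9 150 0 99.5;  python3 - <<'E'
from h import *
s=vision.grab_frame("scene");st=monitor.state();p=st["ee_pos"];print(p,st["ee_rot"],st["gripper_width"])
overlay(s,[],(300,160,420,260),6,"pics/f9.png")
E
```

```text
time_s: 35.42
ee_pos: [544.4, 100.0, 35.8]
ee_rot: [149.7, -0.0, 99.6]
force: [0.3, -0.7, -0.4]
gripper_width: 11.1
time_s: 35.58
ee_pos: [544.8, 100.1, 35.2]
ee_rot: [149.7, -0.0, 99.6]
force: [0.1, -0.9, 0.6]
gripper_width: 11.1
time_s: 35.75
ee_pos: [545.1, 100.2, 35.0]
ee_rot: [149.7, -0.0, 99.6]
force: [-0.0, -0.4, -0.8]
gripper_width: 10.7
shift cm [-0.16 -0.01 -0.51] turn [-0.001  0.004 -0.001] force [-0.  -0.4 -0.8] w 10.7
[545.15317129 100.15870433  35.05467225] [ 1.49726967e+02 -3.00874345e-02  9.95693570e+01] 11.300617854365193
```

View pics/f9.png

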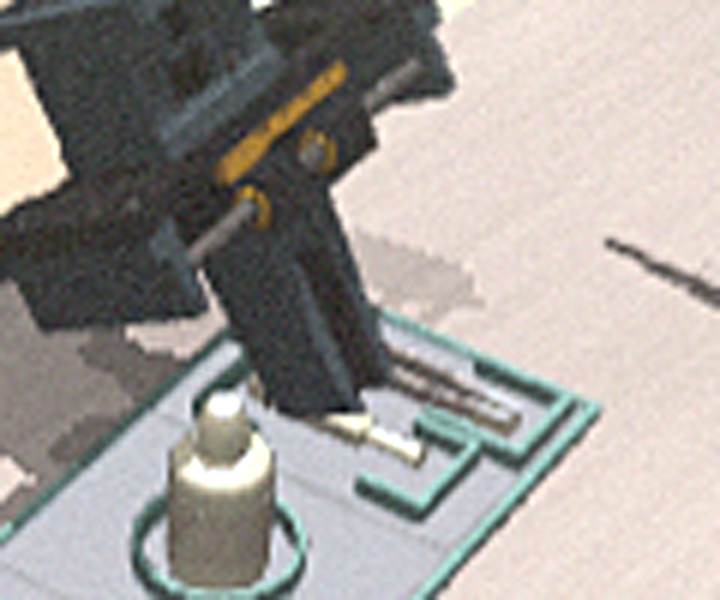

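The stick has pitched about 5–10° in the grip with its handle end low, and that end is now on the floor 5 mm early. I'll ease the grip and press gently so it pivots flat.

```bash
python3 -m creep '0 0 0 0 0 0 0.9; -0.05 0 -0.15 0 0 0 0.9; 0 0 0 0 0 0 0.9' 4; python3 -m creep '-0.05 0 -0.2 0 0 0 0.9; 0 0 0 0 0 0 0.9'; python3 d.py 543.5 100.1 29.9 150 0 99.5
```

```text
time_s: 36.05
ee_pos: [544.9, 100.2, 34.5]
ee_rot: [149.8, -0.0, 99.6]
force: [-0.4, 0.3, -0.1]
gripper_width: 11.3
time_s: 36.22
ee_pos: [544.6, 100.2, 33.6]
ee_rot: [149.9, -0.0, 99.6]
force: [0.4, 0.5, -0.7]
gripper_width: 11.0
shift cm [-0.11 -0.01 -0.37] turn [-0.001  0.002 -0.001] force [ 0.4  0.5 -0.7] w 11.0
```

```bash
python3 -m creep '-0.05 0 -0.2 0 0 0 0.9; 0 0 0 0 0 0 0.9' 3; python3 -m creep '-0.05 0 -0.2 0 0 0 0.9; 0 0 0 0 0 0 0.9'
python3 - <<'E'
from h import *
s=vision.grab_frame("scene");st=monitor.state();p=st["ee_pos"];print(p,st["ee_rot"],st["gripper_width"],st["force"],st["torque"])
overlay(s,[],(320,190,400,250),9,"pics/f10.png")
E
```

```text
time_s: 36.38
ee_pos: [544.3, 100.2, 32.5]
ee_rot: [150.0, -0.1, 99.6]
force: [0.2, -0.1, -0.7]
gripper_width: 11.9
time_s: 36.55
ee_pos: [544.1, 100.2, 31.4]
ee_rot: [150.1, -0.1, 99.6]
force: [0.3, -0.3, 0.1]
gripper_width: 12.1
[544.14262517 100.23067797  31.47268356] [ 1.50096945e+02 -6.28154012e-02  9.95894174e+01] 11.57439448973415 [ 0.78314557 -0.32870126  0.39891995] [-0.02458719  0.32800494 -0.04027608]
```

View pics/f10.png

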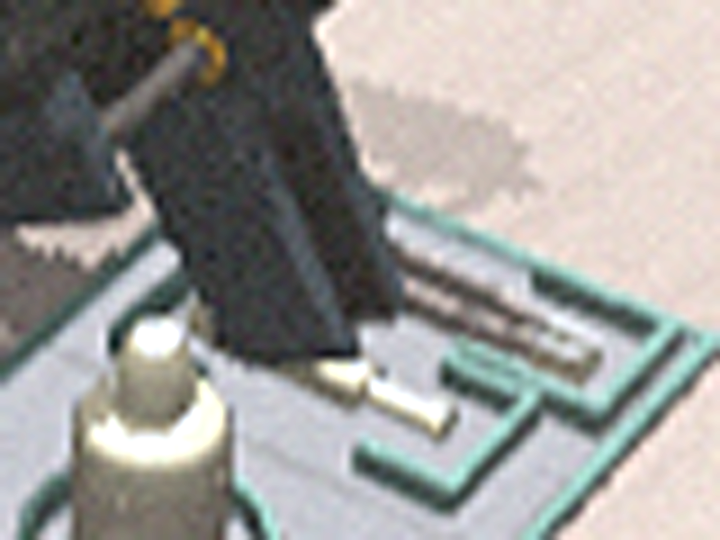

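```bash
python3 -m creep '-0.05 0 -0.15 0 0 0 0.9; 0 0 0 0 0 0 0.9' 3; python3 -m creep '0 0 -0.1 0 0 0 0.9; 0 0 0 0 0 0 0.9'
python3 - <<'E'
from h import *
s=vision.grab_frame("scene");st=monitor.state();p=st["ee_pos"];print(p,st["ee_rot"],st["gripper_width"],st["force"],st["torque"])
overlay(s,[],(320,190,400,250),9,"pics/f11.png")
E
```

```text
time_s: 36.77
ee_pos: [543.8, 100.2, 30.7]
ee_rot: [150.2, -0.1, 99.6]
force: [-0.4, 0.6, -0.7]
gripper_width: 12.0
time_s: 36.93
ee_pos: [544.0, 100.2, 30.1]
ee_rot: [150.2, -0.1, 99.6]
force: [0.7, 0.4, -0.3]
gripper_width: 12.1
[543.97552923 100.23214563  30.19091616] [ 1.50223807e+02 -7.16790789e-02  9.95988491e+01] 11.52736405112746 [-0.05458058 -0.61434984 -0.24943563] [ 0.01170463  0.29841244 -0.00919229]
```

View pics/f11.png

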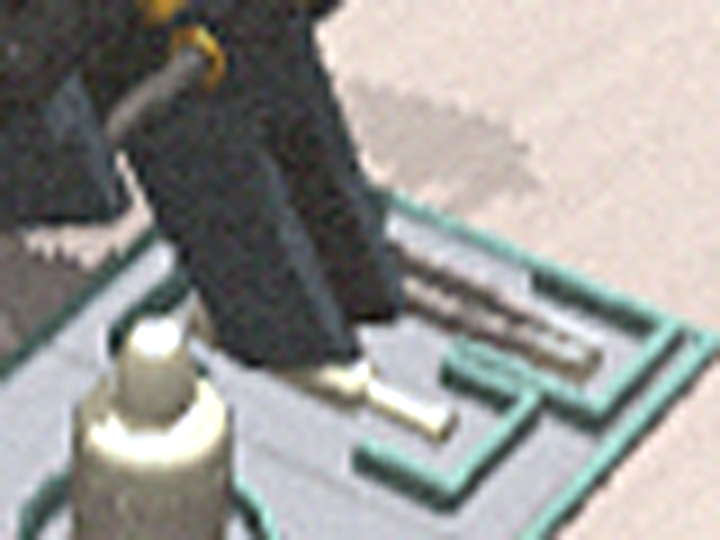

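```bash
python3 -m creep '0 0 -0.03 0 0 0 0.73; 0 0 0 0 0 0 0.7; 0 0 0 0 0 0 0.6; 0 0 0 0 0 0 0.5; 0 0 0 0 0 0 0.44; 0 0 0 0 0 0 0.44'
python3 - <<'E'
from h import *
s=vision.grab_frame("scene");st=monitor.state();p=st["ee_pos"];print(p,st["gripper_width"],st["force"])
overlay(s,[],(320,190,400,250),9,"pics/f12.png")
E
```

```text
time_s: 37.48
ee_pos: [544.2, 100.3, 30.2]
ee_rot: [150.2, -0.1, 99.6]
force: [0.0, 0.9, -0.6]
gripper_width: 25.4
[544.22216727 100.27545714  30.22970362] 25.597018470261357 [ 0.39561078 -0.3026314  -0.59772811]
```

View pics/f12.png

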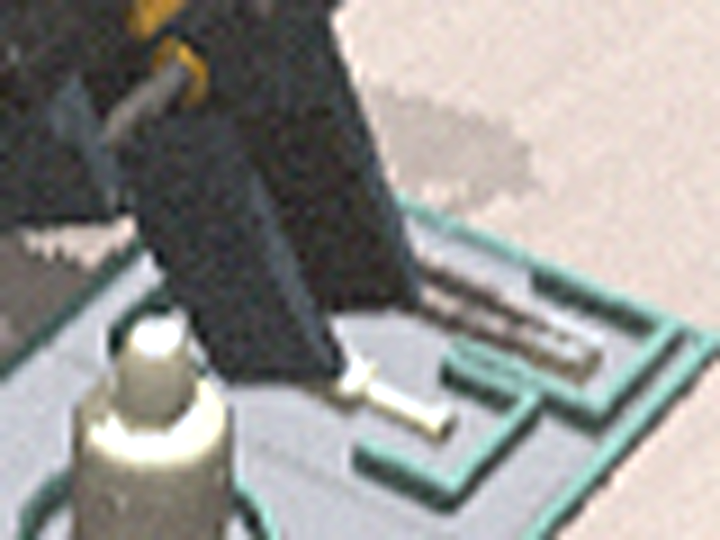

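Released. Rise straight up, slowly at first.

```bash
python3 -m creep '0 0 0.7 0 0 0 0.44; 0 0 1.5 0 0 0 0.44; 0 0 3 0 0 0 0.44; 0 0 4 0 0 0 0.44; 0 0 4 0 0 0 0.44; -1 3 3 0 0 0 0.44; -1 3 2 0 0 0 0.44; -1 3 0 0 0 0 0.44; -1 3 0 0 0 0 0.44; -2 3 0 0 0 0 0.44; -2 3 0 0 0 0 0.44; 0 0 0 0 0 0 0.44'
python3 - <<'E'
from h import *
s=vision.grab_frame("scene");f=vision.grab_frame("top");st=monitor.state();print(st["ee_pos"],st["ee_rot"])
overlay(s,[],(250,180,410,320),5,"pics/g1.png");overlay(f,[],(235,185,390,285),5,"pics/g2.png")
E
```

```text
time_s: 38.53
ee_pos: [459.7, 284.2, 223.3]
ee_rot: [149.9, -0.6, 99.0]
force: [0.7, 0.1, 0.2]
gripper_width: 25.4
[461.30268273 280.17129233 222.72461836] [149.92595775  -0.43287362  98.80255758]
```

View pics/g1.png

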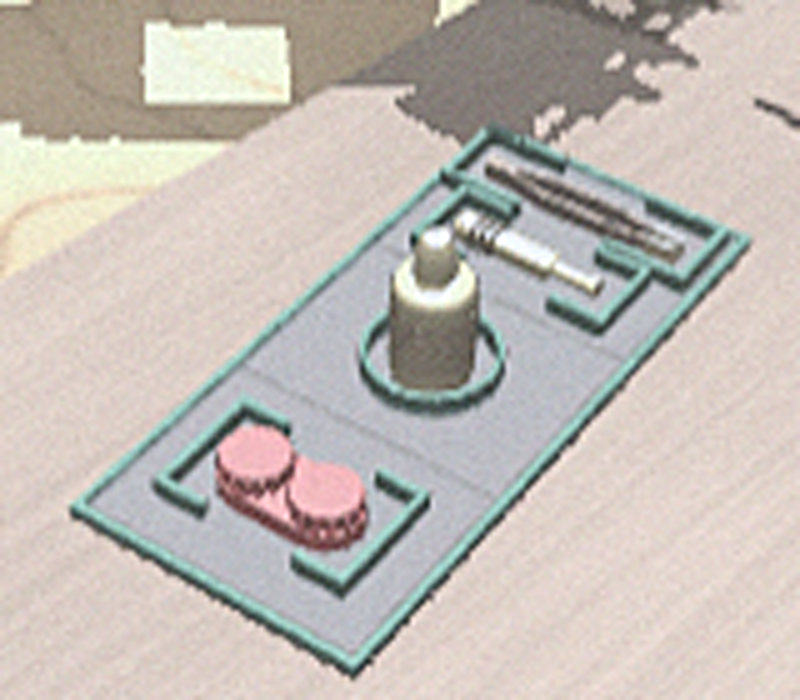

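View pics/g2.png

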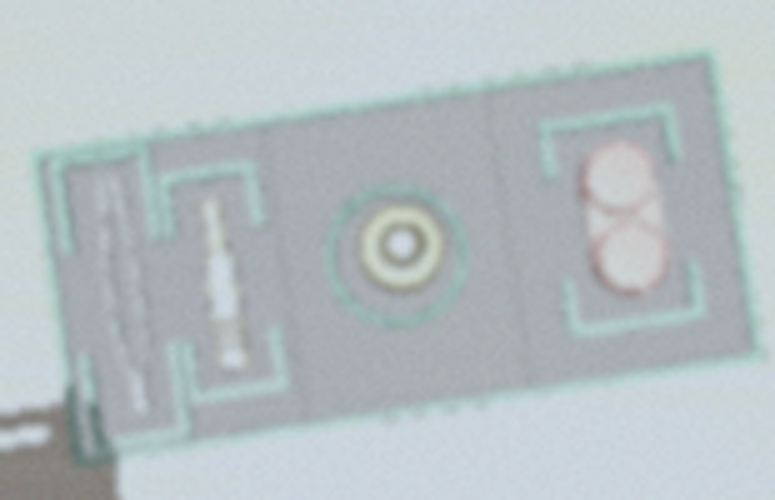

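All four sit in their places in both views. In the scene picture the case is at (290,490), the bottle at (435,330), the stick from (465,220) to (600,285) and the tweezers from (490,170) to (680,245). The stick's slope matches the groove's, so it lies flat. Let the arm settle, check the other three things, and hand in.

```bash
python3 -m creep '0 0 0 0 0 0 0.44; 0 0 0 0 0 0 0.44; 0 0 0 0 0 0 0.44'
python3 - <<'E'
from h import *
from workcell import job
s=vision.grab_frame("scene"); a=cv2.imread("pics/scene0.png")
for n,(x0,y0,x1,y1) in dict(clip=(400,195,430,215),pot=(105,340,142,382),pump=(160,370,218,450)).items():
    A=cv2.cvtColor(a[y0:y1,x0:x1],6).astype(np.float32);B=cv2.cvtColor(s["img"][y0:y1,x0:x1],7).astype(np.float32)
    print(n,cv2.phaseCorrelate(A,B))
print(monitor.state()["qvel"].round(1)); print(job.job_done())
E
```

```text
time_s: 38.88
ee_pos: [462.2, 277.0, 221.9]
ee_rot: [150.0, -0.3, 98.6]
force: [-0.8, 0.5, -1.1]
gripper_width: 25.6
clip ((0.16109727190479894, 0.011234592119064857), 0.9945064894358318)
pot ((-0.0602487258101263, 0.5269933821161423), 1.0405629898442161)
pump ((0.043737378848518915, -0.05250862021447489), 1.0243799620866776)
[ 0.2 -0.  -0.1  0.1 -0.   0.2]
the job is handed in; nothing more can be done
None
```

All four lens things are put away in the tray in the order asked, and the job was handed in at about 39 s. The lens case is caps up in the wide pocket, the bottle stands in the collar, the tweezers are in the long groove and the inserter is in the short groove. Each was lowered until it touched the floor or reached its expected height, then released with the gripper opened slowly.

**Last checks:** Both cameras show every item inside its place, with the bottle upright and the inserter's slope matching the floor. The clip and pump bottle shifted by under 0.2 px since the start. The pot read 0.5 px, which I take as shading because nothing came near it. The arm was still and clear of everything.

**What went wrong or disagreed:**
- **Finger tips:** They sat about 18 mm above the reported tool point, so my first close on the lens case passed over the caps without moving it. I worked out the right height from pictures and no-contact descents, then re-gripped.
- **Inserter:** I tipped the gripper 30° for it so that its body cleared the bottle's nozzle. The stick pitched slightly in the grip, so its handle end touched the floor about 5 mm early. I eased the grip to 3–4 N and pressed it flat before letting go.
- **Force reading:** It stayed near zero even on contact, so I judged touchdown from height and pictures.

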